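# Nest dried corner mouldings in the strapping cradle

## Task

The three V-shaped corner mouldings have dried on their little X-stands: bundle them for strapping by nesting them V in V in the cradle, the longest at the bottom, the middle one in it and the shortest on top, each fully seated along its whole length and with one end butted against the cradle's end board. Lower them in rather than dropping them, let go of them all, and leave the other things on the bench where they are.

Things in the scene. Friction and masses are not known exactly. Their poses are not given: they have to be found in the camera images.
- long_mid (a point): Longest moulding: dark brown wood, 170 mm, 60 g. Right-angled V, legs 40 mm wide outside, 7 mm thick. Starts loose, V down, open side up, within 12 mm of its stand's middle. Widest at the outer leg edges: 56.6 mm apart, 28.3 mm above the V's bottom edge; 33.2 mm high. Point: mid-length, middle plane, 16.6 mm above the V's outer bottom edge. x along its length, z up out of the V. Either end may lead.
- medium_mid (a point): Middle moulding: white-painted wood, 140 mm long, 50 g. Section, point and axes as for the longest: 56.6 mm across the outer leg edges, which lie 28.3 mm above the V's bottom edge; legs 7 mm thick; 33.2 mm high. Starts loose on its own X-stand, within 12 mm of the stand's middle; either end may lead.
- short_mid (a point): Shortest moulding: green-painted wood, 110 mm long, 40 g. Section, point and axes as for the longest: 56.6 mm across the outer leg edges, which lie 28.3 mm above the V's bottom edge; legs 7 mm thick; 33.2 mm high. Starts loose on its own X-stand, within 12 mm of the stand's middle; either end may lead.
- cradle: Fixed strapping cradle: plywood base 210 x 100 x 15 mm, two brown V-notched bearers (24 mm thick, 68 wide, tops at 56 mm) centred at x = -70 and +40 mm. 90 degree notch, bottom 36 mm above the bench. Plywood end board 86 mm wide, 95 high, inner face at x = -95 mm. Origin on the bench in the V's middle plane; x along the V, away from the end board. Each nested moulding sits 9.9 mm above the one below.
- stand_long: Fixed light-wood X-stand on which the longest moulding starts: two 14 mm thick trestles of crossed slats, 34 mm either side of its origin along x. V bottom 36 mm, arm tips 58 mm above the bench; arms 58 mm wide over all. Origin on the bench in the middle; x along the V.
- stand_medium: Fixed light-wood X-stand on which the middle moulding starts: two 14 mm thick trestles of crossed slats, 34 mm either side of its origin along x. V bottom 36 mm, arm tips 58 mm above the bench; arms 58 mm wide over all. Origin on the bench in the middle; x along the V.
- stand_short: Fixed light-wood X-stand on which the shortest moulding starts: two 14 mm thick trestles of crossed slats, 34 mm either side of its origin along x. V bottom 36 mm, arm tips 58 mm above the bench; arms 58 mm wide over all. Origin on the bench in the middle; x along the V.
- oil_tin_mid (a point): Bystander: white upright flat oil tin with a dark red band, 60 x 100 mm and 150 mm high, white cap to 172 mm. Point on its axis, 86 mm above its foot. Own x along the 60 mm side.
- flask_mid (a point): Bystander: round steel drinking flask, 68 mm in diameter, 208 mm high. Point on its axis at half height.
- glue_bottle_mid (a point): Bystander: yellow glue bottle with a red nozzle, 62 mm in diameter, 170 mm high. Point on its axis at half height.
- brush_jar_mid (a point): Bystander: amber glass jar with a steel lid, 72 mm in diameter, 100 mm high. Point on its axis at half height.
- wax_pot_mid (a point): Bystander: red and brass wax pot, 58 mm in diameter, 71 mm high, standing close beside the white moulding's stand. Point on its axis at half height.
- screw_pot_mid (a point): Bystander: white screw pot with a blue lid, 57 mm in diameter, 78 mm high, standing close beside the green moulding's stand. Point on its axis at half height.
- sanding_block_mid (a point): Bystander: cork sanding block 105 x 40 x 28 mm high, lying beside the longest moulding's stand. Point at its centre, own x along its length.
- chisel_mid (a point): Bystander: carving chisel lying flat, 217 mm long, 25 mm high; handle towards own -x, blade towards own +x. Point on its axis near its middle.

How it is judged:
At the end, for the whole second after the job is handed in: All three rest in the cradle V in V, open side up, longest lowest, shortest on top: each within 3 mm of its seated height and 4 mm of the cradle's middle plane, its length within 0.06 rad and its legs within 0.08 rad of the cradle's V, its end within 5 mm of the end board (z of long_mid in the frame of cradle between 0.0496 and 0.0556 m and y of long_mid in the frame of cradle between -0.004 and 0.004 m and x of long_mid in the frame of cradle between -0.014 and -0.005 m and angle between the x axis of each of long_mid, medium_mid, short_mid and the x axis of cradle, either way round below 0.06 rad and angle between the y axis of each of long_mid, medium_mid, short_mid and the y axis of cradle, either way round below 0.08 rad and angle between each of long_mid, medium_mid, short_mid's own z axis and vertical below 0.1 rad and linear speed of each of long, medium, short below 0.02 m/s and z of medium_mid in the frame of cradle between 0.0595 and 0.0655 m and y of medium_mid in the frame of cradle between -0.004 and 0.004 m and x of medium_mid in the frame of cradle between -0.029 and -0.02 m and z of short_mid in the frame of cradle between 0.0694 and 0.0754 m and y of short_mid in the frame of cradle between -0.004 and 0.004 m and x of short_mid in the frame of cradle between -0.044 and -0.035 m); the robot touches nothing.
It fails at once if one of the bystanders is moved by more than 20 mm or knocked over (distance of any of oil_tin_mid, flask_mid, glue_bottle_mid, brush_jar_mid, wax_pot_mid, screw_pot_mid, sanding_block_mid, chisel_mid from where it was at the start of the episode above 0.02 m or angle between any of oil_tin_mid, flask_mid, glue_bottle_mid, brush_jar_mid, wax_pot_mid, screw_pot_mid, sanding_block_mid, chisel_mid's own z axis and vertical above 0.35 rad).
It fails at once if a moulding is dropped or thrown (touching nothing while moving faster than 0.45 m/s) ((contact force between long and anything else below 0.01 N and linear speed of long above 0.45 m/s) or (contact force between medium and anything else below 0.01 N and linear speed of medium above 0.45 m/s) or (contact force between short and anything else below 0.01 N and linear speed of short above 0.45 m/s)).
It also fails if it takes over 72 s, if anything falls off the work surface, if the arm or the gripper's body presses on something with over 40 N, if the wrist force passes 120 N, or if a joint passes its speed limit or range.

## Robot

A 6-joint arm with a two-finger parallel gripper is mounted at the origin on the work surface. World frame = base frame: x ahead of the robot, y to its left, z up, the work surface at z = 0. Lengths are in m, angles in rad, forces in N, time in s.
With the tool pointing down it reaches from about 0.35 to 0.85 m from the base axis. Payload 8.1 kg.
Tool frame: the origin (TCP) lies at the very end of the fingers, on their centre line; the grasp point (between the pads) lies 19 mm behind it; z points along the fingers, y is the direction in which the jaws open and shut (so a half turn about z gives the same grasp; the last joint's range is limited). The gripper opens to 93 mm and grips with 3 to 60 N. Pads are 15 mm wide; open, the fingers measure 128 mm over their backs; the gripper's body (75 mm by 188 mm) begins 65 mm behind the grasp point.
Start: joints at [-1.364, 0.13, 1.488, -0, 1.523, -0.085], TCP at [0.173, -0.575, 0.219] pointing down, gripper open.
Joint ranges: [-2.96, 2.96], [-0.89, 2.26], [0.02, 2.5], [-1.34, 4.48], [0, 2.73], [-2.66, 2.66]. Speed limits (rad/s): [2.39, 2.39, 2.79, 3.14, 3.14, 3.14].

## Interface

Orientations are given as a 3x3 rotation matrix whose columns are the frame's x, y, z axes.
In Python, from bench import robot gives the robot as it stands.
- The arm moves only by the tool drive_tool, never from a script. Its argument "rows" is a list of rows, each an object of numbers: "dx", "dy", "dz": the shift along the world's x, y, z in cm; "roll": the turn about the world's z in degrees. In form: [{"dx": .., "dy": .., "dz": .., "roll": ..}, ...]. A call has 1 to 5 rows; each row shifts and turns the pose as measured when the row begins; what a row does not reach is not made up. A row lasts 1/12 s, in which the tool goes at most 41.7 mm and 7.16 degrees, less where a joint would pass 70% of its speed; a pose out of reach is approached as far as the arm can. A call is refused whole if a number of a shift passes 4.17 or a number of a turn 7.16, either way. A call with a gripper value outside its range is refused whole. "jaw" is the closure, from 0 (fully open) to 1 (shut), set as the call begins (left out, the last holds). The fingers move at their own pace and stop on an object; "squeeze" is the grip in N (left out, the last holds). Time passes only in rows, so rows that do not move let the fingers close. It gives the time, the measured TCP pose, the force and the opening at its end, in the units of the state.
- robot.get_state(): the state, without advancing time (a new reading comes with each control period).
- robot.get_image(name): name is "side" or "top"; returns the picture (400x640x3 uint8, red, green, blue); there is no depth.
- robot.calibration(name): a dict with "K" (3x3 intrinsics, pixels), "R" (3x3) and "t" (3): a world point X has camera coordinates R X + t. Camera axes: x right, y down, z forward; pixel columns grow to the right and rows downward; lengths in m; the calibration is good to about 2 mm. A picture is of the moment at which its call begins. calibration takes no time and is no camera call.
- robot.close_job(): hands the job in, once; it reports no verdict.
The state is a dict: "t": time; "joint_positions": joint angles; "qvel": joint speeds; "effort": joint torques, N m; "eef_pos": TCP position; "eef_rot": TCP orientation; "ft_force": force on the tool from outside, world axes, zero at the start; "ft_torque": the same for the moment, N m; "finger_gap": finger opening in m.
Only numpy, scipy, OpenCV 4.12 (cv2) and the standard library are available. Lean on these libraries where they do the work, as an engineer would, in place of code of your own. Each camera call takes 0.05 s, during which the arm holds its last target.

## Working session

There is one attempt and no reset: what is moved stays moved. The work goes in short steps, Python scripts to look and compute and a tool call to move; the robot and the scene stay as the last step left them, time stands still between calls to the robot, and variables do not carry over. Pictures are saved under pics/ and viewed, and the job is handed in when it is done.

Besides the shell and the picture viewer there is one more tool, called after "Call:" by a JSON object that holds its "fn" and its "kwargs", one argument or row to a line. drive_tool: Moves the arm, as the interface text tells. Its arguments: {"type":"object","properties":{"rows":{"type":"array","items":{"type":"object","properties":{"dx":{"type":"number"},"dy":{"type":"number"},"dz":{"type":"number"},"roll":{"type":"number"}}}},"jaw":{"type":"number"},"squeeze":{"type":"number"}},"required":["rows"]}

```bash
ls; mkdir -p pics; python3 - <<'E'
from bench import robot
import cv2
for n in("side","top"):
    im=robot.get_image(n); cv2.imwrite(f"pics/{n}0.png",im[:,:,::-1])
    c=robot.calibration(n); print(n,c)
s=robot.get_state(); print(s)
E
```

```text
pics
side {'K': array([[431.55740419,   0.        , 321.2851599 ],
       [  0.        , 431.55740419, 196.17250006],
       [  0.        ,   0.        ,   1.        ]]), 'R': array([[ 0.99012264, -0.14010245,  0.0053343 ],
       [-0.08889953, -0.65677584, -0.74882733],
       [ 0.10841598,  0.74095668, -0.66274367]]), 't': array([-0.50393702,  0.12361906,  1.15075362])}
top {'K': array([[379.74457209,   0.        , 310.19780233],
       [  0.        , 379.74457209, 198.24199356],
       [  0.        ,   0.        ,   1.        ]]), 'R': array([[-0.00994124, -0.99985845,  0.01357402],
       [-0.98809256,  0.00773809, -0.15366592],
       [ 0.15353913, -0.01494002, -0.98802962]]), 't': array([0.00841711, 0.52388748, 1.19002964])}
{'t': 0.1, 'joint_positions': array([-1.36441462e+00,  1.31074999e-01,  1.48917579e+00,  1.59055240e-05,
        1.52302351e+00, -8.53805234e-02]), 'qvel': array([ 0.00084849, -0.0008561 , -0.00012506,  0.00216529,  0.00158846,
        0.0003498 ]), 'effort': array([ 1.51825996e-03, -5.61342251e+01, -4.93097413e+01,  7.71041005e-02,
        2.91364803e-02, -3.71625094e-05]), 'eef_pos': array([ 0.1725148 , -0.57411663,  0.21769575]), 'eef_rot': array([[ 9.57738723e-01,  2.87639410e-01, -3.29051815e-04],
       [ 2.87639555e-01, -9.57737316e-01,  1.64921306e-03],
       [ 1.59233470e-04, -1.67416353e-03, -9.99998586e-01]]), 'ft_force': array([-0.54256585, -0.0543395 ,  0.13621758]), 'ft_torque': array([-0.02115406,  0.03142569,  0.04107415]), 'finger_gap': 0.09277330149048822}
```

View pics/top0.png

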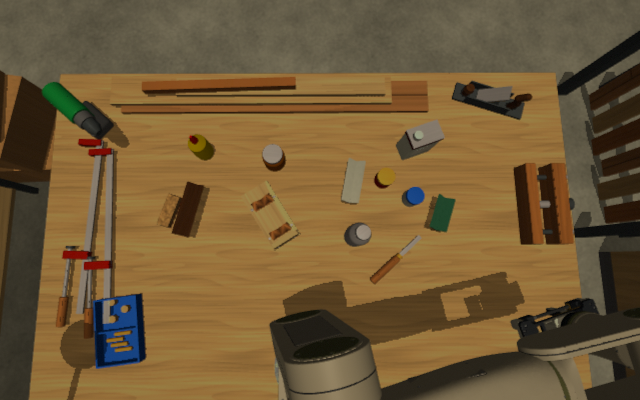

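View pics/side0.png

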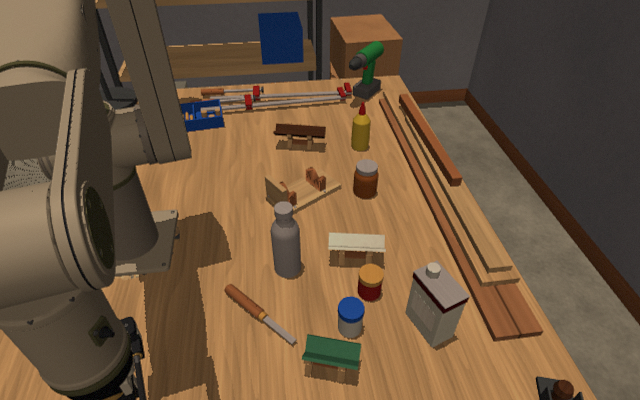

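```bash
cat > h.py <<'E'
import cv2,numpy as np
from bench import robot
def crop(src,n,x,y,w,h,f,out):
    im=cv2.imread(src)[y:y+h,x:x+w]
    im=cv2.resize(im,None,fx=f,fy=f,interpolation=cv2.INTER_CUBIC)
    for k in range(0,w,10):
        cv2.putText(im,str(x+k),(k*f,8),0,.3,(255,255,255),1); cv2.line(im,(k*f,10),(k*f,14),(255,255,255),1)
    for k in range(0,h,10):
        cv2.putText(im,str(y+k),(0,k*f+3),0,.3,(255,255,255),1)
    cv2.imwrite(out,im)
def ray(n,u,v,z):
    c=robot.calibration(n);K,R,t=c["K"],c["R"],c["t"]
    d=R.T@np.linalg.solve(K,[u,v,1.]);o=-R.T@t
    return o+d*(z-o[2])/d[2]
def proj(n,X):
    c=robot.calibration(n);p=c["K"]@(c["R"]@np.asarray(X,float)+c["t"]);return p[:2]/p[2]
E
python3 - <<'E'
from h import *
crop("pics/top0.png","top",150,170,155,80,5,"pics/c1.png")
crop("pics/top0.png","top",330,150,135,100,5,"pics/c2.png")
crop("pics/side0.png","side",255,110,145,100,5,"pics/c3.png")
crop("pics/side0.png","side",290,220,150,110,5,"pics/c4.png")
crop("pics/side0.png","side",290,290,150,110,5,"pics/c5.png")
E
```

```text
(no output)
```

View pics/c1.png

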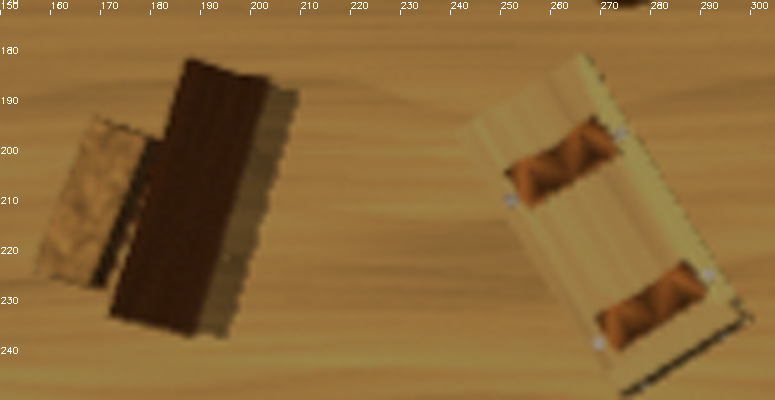

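View pics/c2.png

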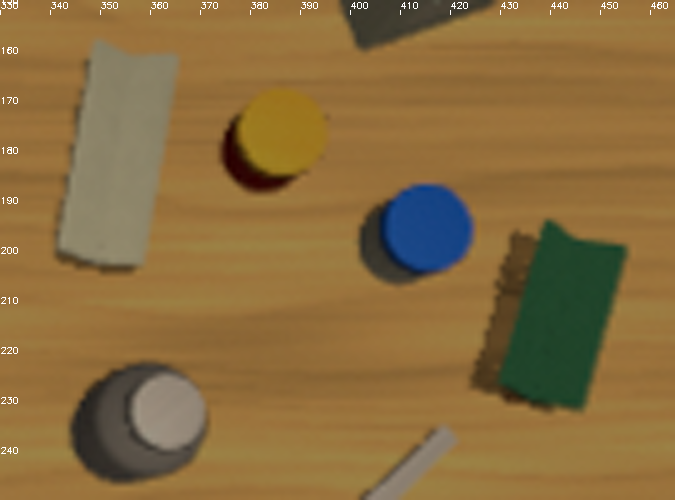

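View pics/c3.png

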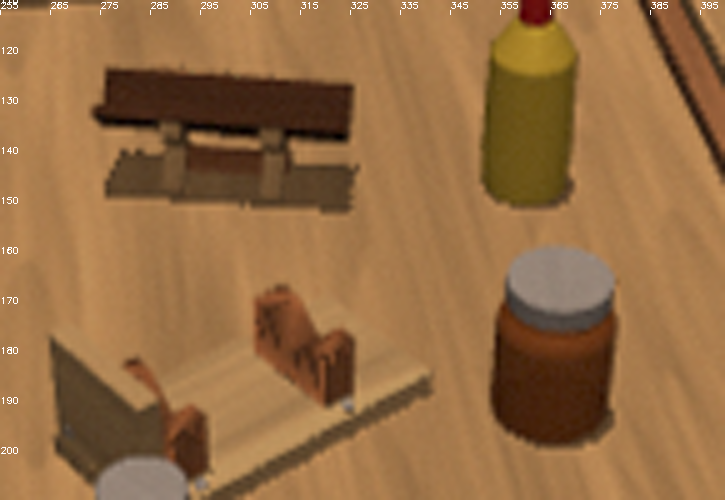

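View pics/c4.png

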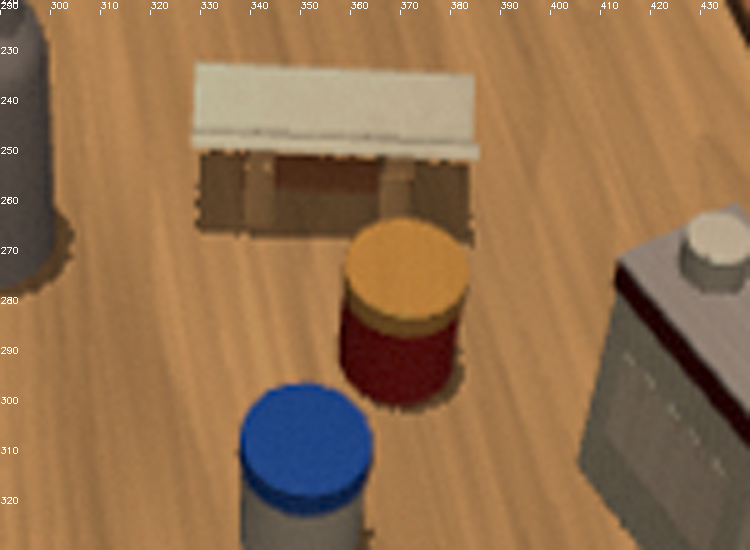

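View pics/c5.png

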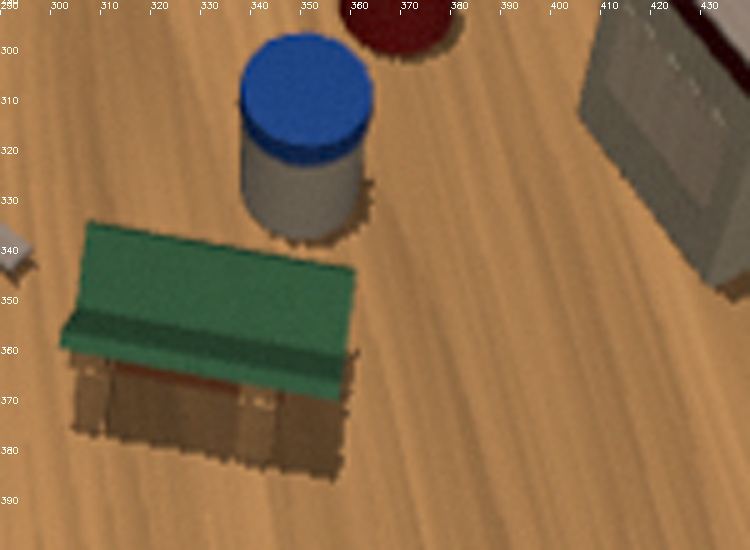

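```bash
cat > fit.py <<'E'
from h import *
from scipy.optimize import minimize, least_squares
S=4
def prism(L):
    a=28.284e-3;b=23.335e-3;c=33.234e-3;d=9.9e-3
    legs=[]
    for s in(1,-1):
        sec=np.array([[0,0],[s*a,a],[s*b,c],[0,d]])
        legs.append(np.array([[x,y,z] for x in(-L/2,L/2) for y,z in sec]))
    return legs
def place(P,x,y,yaw,z):
    c,s=np.cos(yaw),np.sin(yaw);return P@np.array([[c,s,0],[-s,c,0],[0,0,1]])+[x,y,z]
def render(n,legs,shape):
    m=np.zeros((shape[0]*S,shape[1]*S),np.uint8)
    for P in legs:
        q=np.array([proj(n,p) for p in P]);q=((q+.5)*S-.5)
        cv2.fillConvexPoly(m,cv2.convexHull(np.round(q*16).astype(np.int32)),1,shift=4)
    return m
def segm(im,col,roi):
    hsv=cv2.cvtColor(im,cv2.COLOR_BGR2HSV).astype(int);H,Sa,V=hsv[...,0],hsv[...,1],hsv[...,2]
    if col=="green": m=(H>50)&(H<90)&(Sa>80)
    if col=="white": m=(Sa<95)&(V>100)
    if col=="brown": m=(V<78)&(Sa>130)
    o=np.zeros(m.shape,np.uint8);x,y,w,h=roi;o[y:y+h,x:x+w]=m[y:y+h,x:x+w]
    return o
def fitm(masks,L,p0,z=.036):
    legs=prism(L)
    big={n:cv2.resize(m*255,None,fx=S,fy=S,interpolation=cv2.INTER_LINEAR)>127 for n,m in masks.items()}
    def cost(p):
        c=0
        for n,m in big.items():
            r=render(n,[place(P,*p,z) for P in legs],masks[n].shape)>0
            c+=1-(r&m).sum()/(r|m).sum()
        return c
    best=minimize(cost,p0,method="Nelder-Mead",options=dict(initial_simplex=[p0]+[np.array(p0)+d for d in([.01,0,0],[0,.01,0],[0,0,.1])],xatol=1e-4,fatol=1e-4))
    return best.x,best.fun
E
cat > f0.py <<'E'
from fit import *
ims={n:cv2.imread(f"pics/{n}0.png") for n in("top","side")}
J={"brown":(.17,[165,175,42,66],[270,118,60,24],(180,210),-.28),
"white":(.14,[338,154,32,54],[326,230,62,24],(353,182),-.15),
"green":(.11,[428,190,32,45],[300,330,65,42],(443,213),-.2)}
for k,(L,rt,rs,c,yaw) in J.items():
    g=ray("top",*c,.06)
    M={"top":segm(ims["top"],k,rt),"side":segm(ims["side"],k,rs)}
    for sel in (["top"],["side"],["top","side"]):
        p,f=fitm({n:M[n] for n in sel},L,[g[0],g[1],yaw]); print(k,sel,p.round(4),round(f,3))
    for n in M:
        r=render(n,[place(P,*p,.036) for P in prism(L)],M[n].shape)
        cs,_=cv2.findContours(r,cv2.RETR_EXTERNAL,cv2.CHAIN_APPROX_NONE)
        b=ims.setdefault(n+"b",cv2.resize(ims[n],None,fx=S,fy=S,interpolation=cv2.INTER_CUBIC))
        cv2.drawContours(b,cs,-1,(0,0,255),1)
        m,_=cv2.findContours(cv2.resize(M[n]*255,None,fx=S,fy=S)//128,cv2.RETR_EXTERNAL,cv2.CHAIN_APPROX_NONE);cv2.drawContours(b,m,-1,(255,255,0),1)
t,s=ims["topb"],ims["sideb"]
cv2.imwrite("pics/o1.png",np.hstack([t[600:1000,620:860],t[600:1000,1340:1500],t[740:1140,1680:1860]]))
cv2.imwrite("pics/o2.png",np.vstack([s[440:600,1060:1360],s[900:1040,1280:1580],s[1300:1500,1180:1480]]))
# cradle
pts={"top":[((52,-34,56),(269,193.4)),((52,34,56),(251.6,204.4)),((28,34,56),(257,211.4)),((28,-34,56),(274.4,200.4)),((-58,-34,56),(287,222.4)),((-58,34,56),(270,233.6)),((-82,34,56),(274.4,240)),((-82,-34,56),(291.6,228.6))]}
def res(p):
    o=[]
    for n,l in pts.items():
        for X,u in l: o+=list(proj(n,place(np.array(X)/1e3,*p,0))-u)
    return o
g=ray("top",266,214,.05)
r=least_squares(res,[g[0],g[1],.55]);print("cradle",r.x.round(4),np.round(r.fun,1))
p=r.x
for n in("top","side"):
    b=cv2.resize(ims[n],None,fx=S,fy=S,interpolation=cv2.INTER_CUBIC)
    def line(*X):
        q=np.array([(proj(n,place(np.array(x)/1e3,*p,0))+.5)*S-.5 for x in X]);cv2.polylines(b,[np.round(q).astype(np.int32)],False,(0,0,255),1)
    for x in(-82,-58,28,52): line((x,-34,15),(x,-34,56),(x,-20,56),(x,0,36),(x,20,56),(x,34,56),(x,34,15))
    line((-95,-43,15),(-95,-43,95),(-95,43,95),(-95,43,15))
    line((-105,-50,15),(105,-50,15),(105,50,15),(-105,50,15))
    cv2.imwrite(f"pics/cr_{n}.png",b[680:1020,940:1240] if n=="top" else b[640:860,1030:1400])
E
python3 f0.py
```

```text
brown ['top'] [ 0.4895  0.39   -0.2531] 0.131
brown ['side'] [ 0.4884  0.3878 -0.2734] 0.205Traceback (most recent call last):
  File "f0.py", line 10, in <module>
    p,f=fitm({n:M[n] for n in sel},L,[g[0],g[1],yaw]); print(k,sel,p.round(4),round(f,3))
        ~~~~^^^^^^^^^^^^^^^^^^^^^^^^^^^^^^^^^^^^^^^^^
  File "fit.py", line 35, in fitm
    best=minimize(cost,p0,method="Nelder-Mead",options=dict(initial_simplex=[p0]+[np.array(p0)+d for d in([.01,0,0],[0,.01,0],[0,0,.1])],xatol=1e-4,fatol=1e-4))
    res = _minimize_neldermead(fun, x0, args, callback, bounds=bounds,
                               **options)
    fsim[k] = func(sim[k])
              ~~~~^^^^^^^^
    fx = function(np.copy(x), *(wrapper_args + args))
  File "fit.py", line 32, in cost
    r=render(n,[place(P,*p,z) for P in legs],masks[n].shape)>0
      ~~~~~~^^^^^^^^^^^^^^^^^^^^^^^^^^^^^^^^^^^^^^^^^^^^^^^^
  File "fit.py", line 16, in render
    q=np.array([proj(n,p) for p in P]);q=((q+.5)*S-.5)
                ~~~~^^^^^
  File "h.py", line 16, in proj
    c=robot.calibration(n);p=c["K"]@(c["R"]@np.asarray(X,float)+c["t"]);return p[:2]/p[2]
ValueError: time passes only in moves, steps and waits
```

```bash
python3 - <<'E'
from bench import robot
import pickle
pickle.dump({n:robot.calibration(n) for n in("top","side")},open("cal.pkl","wb"))
E
sed -i 's/robot.calibration(n)/CAL[n]/; s/^from bench.*/from bench import robot\nimport pickle\nCAL=pickle.load(open("cal.pkl","rb"))/' h.py; time python3 f0.py
```

```text
brown ['top'] [ 0.4895  0.39   -0.2531] 0.131
brown ['side'] [ 0.4884  0.3878 -0.2734] 0.205
brown ['top', 'side'] [ 0.4895  0.39   -0.2539] 0.337
white ['top'] [ 0.5789 -0.1341 -0.2031] 0.051
white ['side'] [ 0.578  -0.1352 -0.1963] 0.033
white ['top', 'side'] [ 0.578  -0.1343 -0.1984] 0.092
green ['top'] [ 0.4711 -0.4137 -0.3332] 0.106
green ['side'] [ 0.47   -0.4144 -0.3192] 0.066
green ['top', 'side'] [ 0.4703 -0.4143 -0.3356] 0.174
cradle [0.4761 0.1342 0.5606] [ 0.8  0.   0.1  0.3 -1.4 -0.3 -0.6 -0.7  1.2 -0.1 -0.1  0.3 -0.5  0.4
  0.6  0.1]
real	0m12.217s
user	0m12.064s
sys	0m0.420s
```

View pics/o1.png

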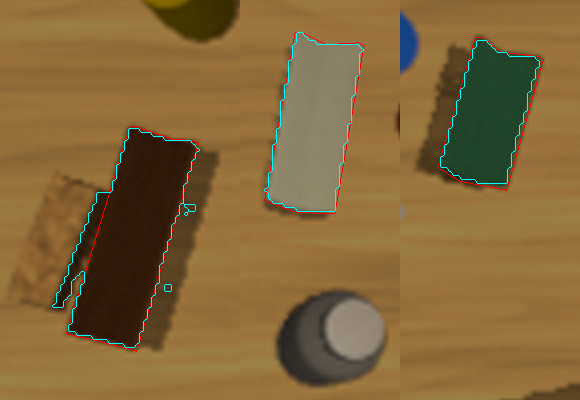

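View pics/o2.png

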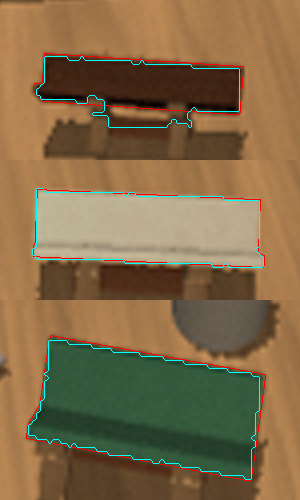

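View pics/cr_top.png

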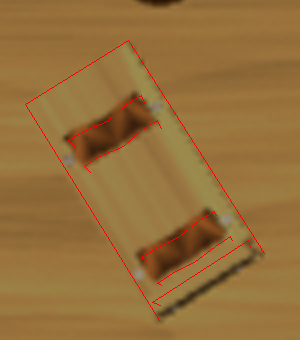

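View pics/cr_side.png

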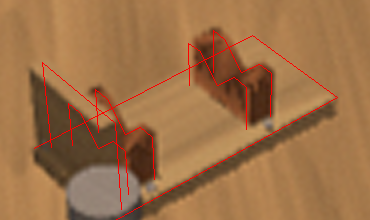

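```bash
python3 - <<'E'
from h import *
crop("pics/side0.png","side",258,160,90,60,8,"pics/c6.png")
crop("pics/top0.png","top",236,175,70,75,8,"pics/c7.png")
E
```

```text
(no output)
```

View pics/c6.png

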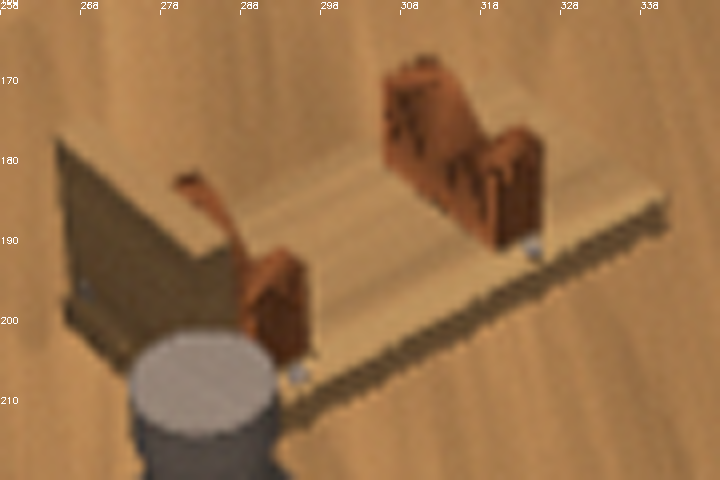

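View pics/c7.png

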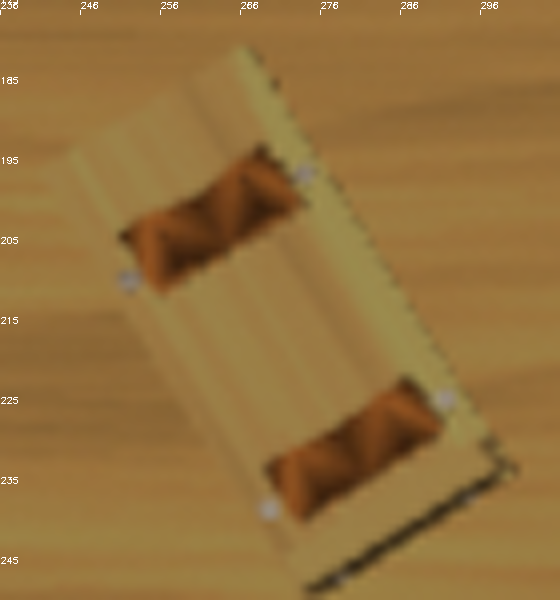

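```bash
cat > f1.py <<'E'
from fit import *
T=[((52,-34,56),(269,193.4)),((52,34,56),(251.6,204.4)),((28,34,56),(257,211.4)),((28,-34,56),(274.4,200.4)),((-58,-34,56),(287,222.4)),((-58,34,56),(270,233.6)),((-82,34,56),(274.4,240)),((-82,-34,56),(291.6,228.6)),((105,-50,15),(266.4,180.6)),((105,50,15),(241,195.6))]
Sd=[((105,-50,15),(341.1,184)),((-105,43,95),(265.5,177.1)),((-105,-43,95),(282.4,191.9)),((-95,-43,95),(287,190.2)),((52,-34,56),(325.9,176.9)),((28,-34,56),(320,180.6)),((28,34,56),(306,170)),((-58,-34,56),(296.1,192.7)),((28,-34,15),(320.2,191.2))]
def run(pts):
    def res(p):
        o=[]
        for n,l in pts.items():
            for X,u in l: o+=list(proj(n,place(np.array(X)/1e3,*p,0))-np.array(u)+.45)
        return o
    r=least_squares(res,[.47,.13,.55],loss="soft_l1");print(r.x.round(4),np.round(r.fun.reshape(-1,2),1).tolist())
run({"top":T});run({"side":Sd});run({"top":T,"side":Sd})
E
python3 f1.py
```

```text
[0.4773 0.1357 0.5626] [[0.8, 0.1], [0.0, 0.4], [-1.4, -0.3], [-0.6, -0.7], [1.2, -0.1], [-0.1, 0.4], [-0.5, 0.4], [0.6, 0.1], [0.2, -0.8], [-0.2, 0.2]]
[0.4778 0.1376 0.5597] [[1.1, -0.3], [0.3, -1.0], [1.5, -0.4], [-0.1, -0.3], [-0.1, 0.8], [-0.5, 0.4], [-1.0, -0.1], [0.1, 0.6], [-0.7, 0.4]]
[0.4775 0.1363 0.5616] [[0.6, 0.0], [-0.2, 0.4], [-1.6, -0.3], [-0.8, -0.7], [0.9, -0.1], [-0.4, 0.3], [-0.7, 0.4], [0.4, 0.1], [0.0, -0.9], [-0.4, 0.1], [1.1, -0.1], [0.2, -0.7], [1.5, -0.1], [-0.1, 0.1], [-0.2, 1.0], [-0.5, 0.6], [-1.0, 0.2], [0.0, 1.0], [-0.8, 0.7]]
```

Call:
{"fn": "drive_tool", "kwargs": {
  "rows": [
    {"dx": 1.5,"dy": 2.0,"dz": 1.5,"roll": -4},
    {"dx": 2.4,"dy": 3.1,"dz": 1,"roll": -4},
    {"dx": 2.4,"dy": 3.1,"dz": 1,"roll": -4},
    {"dx": 2.4,"dy": 3.1,"dz": 1,"roll": -4},
    {"dx": 2.4,"dy": 3.1,"dz": 1,"roll": -4}
  ],
  "jaw": 0,
  "squeeze": 20
}}

```text
t: 0.52
eef_pos: [0.2797, -0.4265, 0.2666]
eef_rot: [[0.997, -0.08, -0.003], [-0.08, -0.997, 0.013], [-0.004, -0.013, -1.0]]
ft_force: [0.5, -0.3, -0.3]
finger_gap: 0.093
```

Call:
{"fn": "drive_tool", "kwargs": {
  "rows": [
    {"dx": 2.4,"dy": 3.3,"dz": 0,"roll": -3},
    {"dx": 2.4,"dy": 3.3,"roll": -3},
    {"dx": 2.2,"dy": 3.4,"roll": -2},
    {"dx": 2.0,"dy": 3.5,"roll": -2},
    {"dx": 1.8,"dy": 3.6}
  ]
}}

```text
invalid input at $.rows[1]: expected keys dx, dy, dz, roll
```

Call:
{"fn": "drive_tool", "kwargs": {
  "rows": [
    {"dx": 1.5,"dy": 3.8},
    {"dx": 1.2,"dy": 3.9},
    {"dx": 1,"dy": 4},
    {"dx": 1,"dy": 4},
    {"dx": 1,"dy": 4}
  ]
}}

```text
invalid input at $.rows[0]: expected keys dx, dy, dz, roll
```

Call:
{"fn": "drive_tool", "kwargs": {
  "rows": [
    {"dx": 0.7,"dy": 4},
    {"dx": 0.7,"dy": 4},
    {"dx": 0.5,"dy": 4},
    {"dx": 0.5,"dy": 4},
    {"dx": 0.5,"dy": 4}
  ]
}}

```text
invalid input at $.rows[0]: expected keys dx, dy, dz, roll
```

Call:
{"fn": "drive_tool", "kwargs": {
  "rows": [
    {"dx": 2.4,"dy": 3.3,"dz": 0,"roll": -3},
    {"dx": 2.4,"dy": 3.3,"dz": 0,"roll": -3},
    {"dx": 2.2,"dy": 3.4,"dz": 0,"roll": -2},
    {"dx": 2.0,"dy": 3.5,"dz": 0,"roll": -2},
    {"dx": 1.8,"dy": 3.6,"dz": 0,"roll": 0}
  ]
}}

```text
t: 0.93
eef_pos: [0.39, -0.25, 0.2681]
eef_rot: [[0.963, -0.268, 0.001], [-0.268, -0.963, 0.011], [-0.002, -0.011, -1.0]]
ft_force: [0.5, -0.3, 0.0]
finger_gap: 0.0929
```

Call:
{"fn": "drive_tool", "kwargs": {
  "rows": [
    {"dx": 1.5,"dy": 3.8,"dz": 0,"roll": 0},
    {"dx": 1.2,"dy": 3.9,"dz": 0,"roll": 0},
    {"dx": 1,"dy": 4,"dz": 0,"roll": 0},
    {"dx": 1,"dy": 4,"dz": 0,"roll": 0},
    {"dx": 1,"dy": 4,"dz": 0,"roll": 0}
  ]
}}

```text
t: 1.35
eef_pos: [0.446, -0.0497, 0.2664]
eef_rot: [[0.963, -0.269, -0.0], [-0.269, -0.963, 0.012], [-0.003, -0.011, -1.0]]
ft_force: [0.7, -0.3, -0.3]
finger_gap: 0.093
```

Call:
{"fn": "drive_tool", "kwargs": {
  "rows": [
    {"dx": 0,"dy": 4,"dz": 0,"roll": 0},
    {"dx": 0,"dy": 4,"dz": 0,"roll": 0},
    {"dx": 0,"dy": 4,"dz": 0,"roll": 0},
    {"dx": 0,"dy": 4,"dz": 0,"roll": 0},
    {"dx": 0,"dy": 4,"dz": 0,"roll": 0}
  ]
}}

```text
t: 1.77
eef_pos: [0.4439, 0.1586, 0.2647]
eef_rot: [[0.963, -0.27, -0.002], [-0.27, -0.963, 0.012], [-0.005, -0.011, -1.0]]
ft_force: [1.2, -0.2, -0.2]
finger_gap: 0.0928
```

Call:
{"fn": "drive_tool", "kwargs": {
  "rows": [
    {"dx": 0.8,"dy": 4,"dz": 0,"roll": 0},
    {"dx": 0.8,"dy": 4,"dz": 0,"roll": 0},
    {"dx": 0.8,"dy": 4,"dz": 0,"roll": 0},
    {"dx": 0.8,"dy": 4,"dz": 0,"roll": 0},
    {"dx": 0.8,"dy": 4,"dz": 0,"roll": 0}
  ]
}}

```text
t: 2.18
eef_pos: [0.4797, 0.364, 0.2632]
eef_rot: [[0.964, -0.267, -0.003], [-0.267, -0.964, 0.011], [-0.006, -0.01, -1.0]]
ft_force: [1.0, -0.3, 0.1]
finger_gap: 0.0933
```

Call:
{"fn": "drive_tool", "kwargs": {
  "rows": [
    {"dx": 0.4,"dy": 2.3,"dz": 0,"roll": 1},
    {"dx": 0,"dy": 0,"dz": -3,"roll": 0},
    {"dx": 0,"dy": 0,"dz": -3,"roll": 0},
    {"dx": 0,"dy": 0,"dz": -3,"roll": 0},
    {"dx": 0,"dy": 0,"dz": 0,"roll": 0}
  ]
}}

```text
t: 2.6
eef_pos: [0.4817, 0.3986, 0.1683]
eef_rot: [[0.971, -0.24, -0.003], [-0.24, -0.971, 0.013], [-0.007, -0.012, -1.0]]
ft_force: [-0.7, -0.3, -2.0]
finger_gap: 0.0933
```

Call:
{"fn": "drive_tool", "kwargs": {
  "rows": [
    {"dx": 0.75,"dy": -0.9,"dz": -2,"roll": -0.6},
    {"dx": 0,"dy": 0,"dz": -2,"roll": 0},
    {"dx": 0,"dy": 0,"dz": -2,"roll": 0},
    {"dx": 0,"dy": 0,"dz": -2,"roll": 0},
    {"dx": 0,"dy": 0,"dz": 0,"roll": 0}
  ]
}}

```text
t: 3.02
eef_pos: [0.4894, 0.389, 0.0893]
eef_rot: [[0.968, -0.25, -0.004], [-0.25, -0.968, 0.013], [-0.007, -0.012, -1.0]]
ft_force: [-0.7, -0.1, -0.2]
finger_gap: 0.0933
```

```bash
cat > snap.py <<'E'
import sys
from h import *
tag=sys.argv[1]
for a in sys.argv[2:]:
    n,x,y,w,h,f=a.split(",");x,y,w,h,f=map(int,(x,y,w,h,f))
    cv2.imwrite(f"pics/{n}_{tag}.png",robot.get_image(n)[:,:,::-1])
    crop(f"pics/{n}_{tag}.png",n,x,y,w,h,f,f"pics/{n}_{tag}c.png")
E
python3 snap.py a top,130,140,120,120,5 side,220,50,160,120,5; python3 -c "
from bench import robot
s=robot.get_state();print(s['eef_pos'],s['eef_rot'][:,1])"
```

```text
[0.4914669  0.39046999 0.0936002 ] [-0.25029438 -0.96803827 -0.01595683]
```

View pics/top_ac.png

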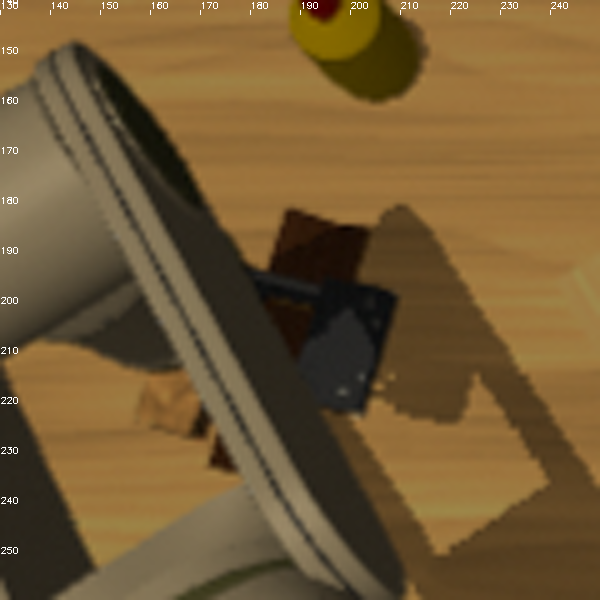

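View pics/side_ac.png

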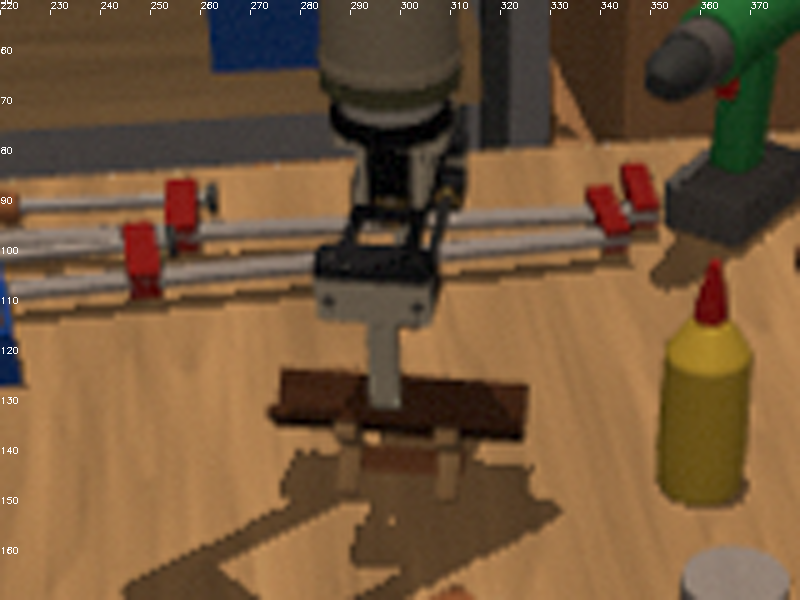

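Call:
{"fn": "drive_tool", "kwargs": {
  "rows": [
    {"dx": 0,"dy": 0,"dz": -1.2,"roll": 0},
    {"dx": -0.1,"dy": 0,"dz": -1.2,"roll": 0},
    {"dx": 0,"dy": 0,"dz": -1.2,"roll": 0},
    {"dx": 0,"dy": 0,"dz": -0.8,"roll": 0},
    {"dx": 0,"dy": 0,"dz": 0,"roll": 0}
  ]
}}

```text
t: 3.53
eef_pos: [0.4945, 0.3931, 0.0539]
eef_rot: [[0.968, -0.25, 0.01], [-0.25, -0.968, 0.023], [0.004, -0.024, -1.0]]
ft_force: [-1.1, -0.6, -0.1]
finger_gap: 0.0932
```

Call:
{"fn": "drive_tool", "kwargs": {
  "rows": [
    {"dx": 0,"dy": 0,"dz": 0,"roll": 0},
    {"dx": 0,"dy": 0,"dz": 0,"roll": 0},
    {"dx": 0,"dy": 0,"dz": 0,"roll": 0}
  ]
}}

```text
t: 3.78
eef_pos: [0.494, 0.3929, 0.0531]
eef_rot: [[0.968, -0.25, 0.009], [-0.25, -0.968, 0.022], [0.003, -0.023, -1.0]]
ft_force: [0.2, -0.2, -0.3]
finger_gap: 0.0928
```

```bash
python3 -c "
from bench import robot
s=robot.get_state();print(s['eef_pos'],s['eef_rot'],s['joint_positions'])"
```

```text
[0.49398205 0.39286151 0.05306563] [[ 0.96817243 -0.25012357  0.00896399]
 [-0.25026267 -0.96793738  0.02158295]
 [ 0.00327818 -0.02313937 -0.99972687]] [0.58280052 0.32461242 1.57599007 0.01392738 1.22165574 2.40187389]
```

Call:
{"fn": "drive_tool", "kwargs": {
  "rows": [
    {"dx": -0.5,"dy": -0.4,"dz": -0.4,"roll": 0},
    {"dx": 0,"dy": 0,"dz": -0.4,"roll": 0},
    {"dx": 0,"dy": 0,"dz": 0,"roll": 0}
  ]
}}

```text
t: 4.03
eef_pos: [0.4892, 0.389, 0.0456]
eef_rot: [[0.968, -0.25, 0.011], [-0.25, -0.968, 0.023], [0.005, -0.025, -1.0]]
ft_force: [-0.1, -0.8, 0.3]
finger_gap: 0.093
```

Call:
{"fn": "drive_tool", "kwargs": {
  "rows": [
    {"dx": 0,"dy": 0,"dz": 0,"roll": 0},
    {"dx": 0,"dy": 0,"dz": 0,"roll": 0},
    {"dx": 0,"dy": 0,"dz": 0,"roll": 0},
    {"dx": 0,"dy": 0,"dz": 0,"roll": 0},
    {"dx": 0,"dy": 0,"dz": 0,"roll": 0}
  ],
  "jaw": 1,
  "squeeze": 20
}}

```text
t: 4.45
eef_pos: [0.4892, 0.389, 0.0459]
eef_rot: [[0.968, -0.25, 0.011], [-0.25, -0.968, 0.023], [0.005, -0.025, -1.0]]
ft_force: [0.3, -0.0, -0.2]
finger_gap: 0.0642
```

Call:
{"fn": "drive_tool", "kwargs": {
  "rows": [
    {"dx": 0,"dy": 0,"dz": 0,"roll": 0},
    {"dx": 0,"dy": 0,"dz": 0,"roll": 0},
    {"dx": 0,"dy": 0,"dz": 0,"roll": 0},
    {"dx": 0,"dy": 0,"dz": 0,"roll": 0},
    {"dx": 0,"dy": 0,"dz": 0,"roll": 0}
  ]
}}

```text
t: 4.87
eef_pos: [0.4901, 0.3905, 0.047]
eef_rot: [[0.968, -0.25, 0.013], [-0.25, -0.968, 0.026], [0.006, -0.028, -1.0]]
ft_force: [0.5, -0.6, -0.8]
finger_gap: 0.0547
```

Call:
{"fn": "drive_tool", "kwargs": {
  "rows": [
    {"dx": 0,"dy": 0,"dz": 1,"roll": 0},
    {"dx": 0,"dy": 0,"dz": 2,"roll": 0},
    {"dx": 0,"dy": 0,"dz": 2,"roll": 0},
    {"dx": 0,"dy": 0,"dz": 2,"roll": 0},
    {"dx": 0,"dy": 0,"dz": 2,"roll": 0}
  ]
}}

```text
t: 5.28
eef_pos: [0.485, 0.3864, 0.1345]
eef_rot: [[0.968, -0.25, 0.001], [-0.25, -0.968, 0.017], [-0.003, -0.017, -1.0]]
ft_force: [-0.3, 0.2, -1.0]
finger_gap: 0.0544
```

```bash
python3 snap.py b top,130,140,120,120,5 side,220,50,160,120,5; python3 -c "
from bench import robot
s=robot.get_state();print(s['eef_pos'],s['eef_rot'],s['ft_force'],s['finger_gap'])"
```

```text
[0.48770826 0.38815303 0.13865581] [[ 0.96814014 -0.25027954  0.00805166]
 [-0.25039721 -0.96790618  0.02142106]
 [ 0.002432   -0.0227547  -0.99973812]] [ 0.96678411  0.84263594 -0.22909496] 0.054368031314846126
```

View pics/side_bc.png

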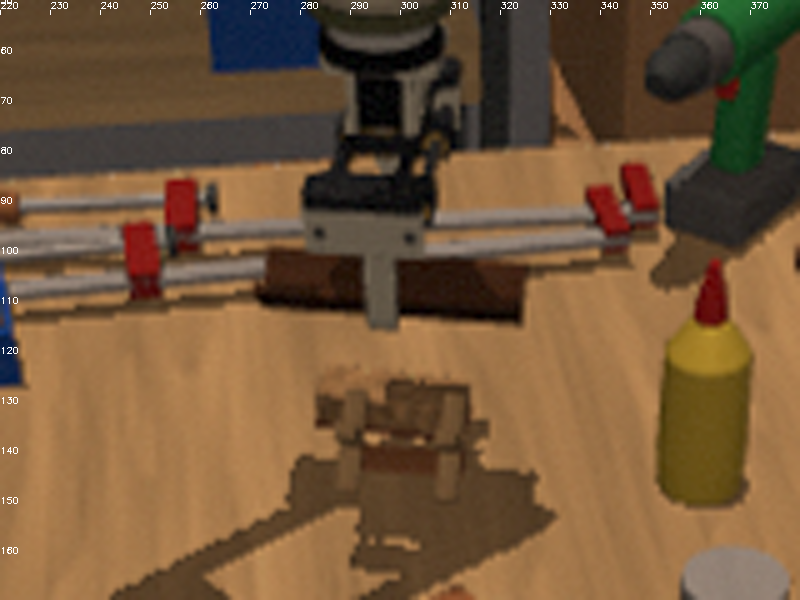

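View pics/top_bc.png

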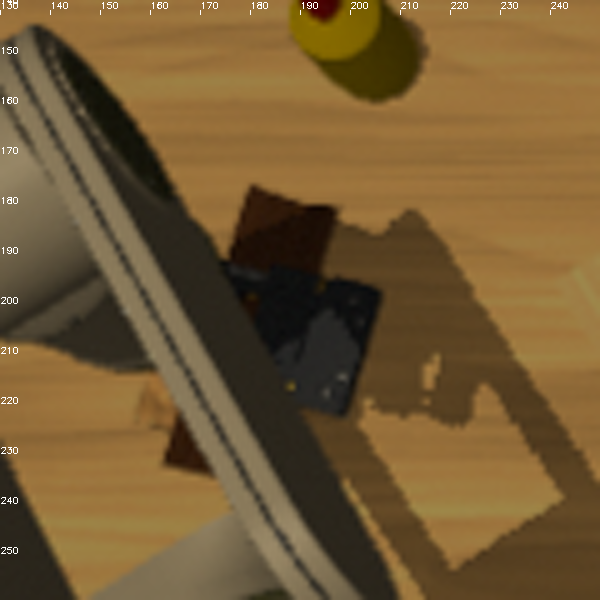

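```bash
cat > ov.py <<'E'
import sys
from fit import *
# ov.py img n L x y yaw zbottom roll pitch ox,oy,w,h f out
def pose(P,x,y,yaw,z,roll,pitch):
    from scipy.spatial.transform import Rotation as Ro
    R=Ro.from_euler("ZYX",[yaw,pitch,roll]).as_matrix()
    pv=np.array([0,0,.0283])  # rotate about grasp height
    return (P-pv)@R.T+pv+[x,y,z]
def overlay(img,n,L,sets,roi,f,out):
    im=cv2.imread(img) if isinstance(img,str) else img
    x0,y0,w,h=roi
    b=cv2.resize(im[y0:y0+h,x0:x0+w],None,fx=f,fy=f,interpolation=cv2.INTER_CUBIC)
    cols=[(0,0,255),(255,255,0),(0,255,0)]
    for s,c in zip(sets,cols):
        for P in prism(L):
            Q=pose(P,*s)
            q=np.array([(proj(n,p)-[x0,y0]+.5)*f-.5 for p in Q]).round().astype(int)
            for i in range(4):
                for a,bb in((i,(i+1)%4),(4+i,4+(i+1)%4),(i,i+4)): cv2.line(b,tuple(map(int,q[a])),tuple(map(int,q[bb])),c,1,cv2.LINE_AA)
    cv2.imwrite(out,b)
E
python3 - <<'E'
from ov import *
z=.136+.019-.0283
A=(.486,.387,-.253,z)
overlay("pics/side_b.png","side",.17,[A+(0,0)],(255,85,90,40),8,"pics/ob1.png")
overlay("pics/side_b.png","side",.17,[A+(.28,0)],(255,85,90,40),8,"pics/ob2.png")
overlay("pics/side_b.png","side",.17,[A+(-.28,0)],(255,85,90,40),8,"pics/ob3.png")
cv2.imwrite("pics/ob.png",np.vstack([cv2.resize(cv2.imread(f"pics/ob{i}.png"),(450,200)) for i in(1,2,3)]))
E
```

```text
(no output)
```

View pics/ob.png

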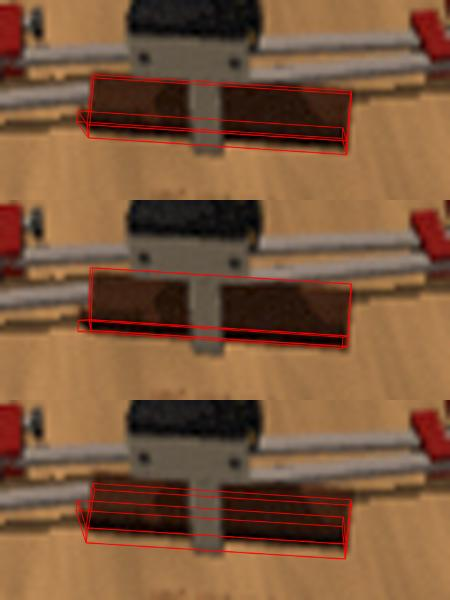

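```bash
python3 - <<'E'
from ov import *
z=.136+.019-.0283
A=(.486,.387,-.253,z)
im=cv2.imread("pics/side_b.png"); im=cv2.convertScaleAbs(im,alpha=2.2)
for i,r in enumerate([None,0,.14]):
    overlay(im,"side",.17,[] if r is None else [A+(r,0)],(262,95,70,25),11,f"pics/q{i}.png")
cv2.imwrite("pics/ob.png",np.vstack([cv2.resize(cv2.imread(f"pics/q{i}.png"),(550,196)) for i in(0,1,2)]))
E
```

```text
(no output)
```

View pics/ob.png

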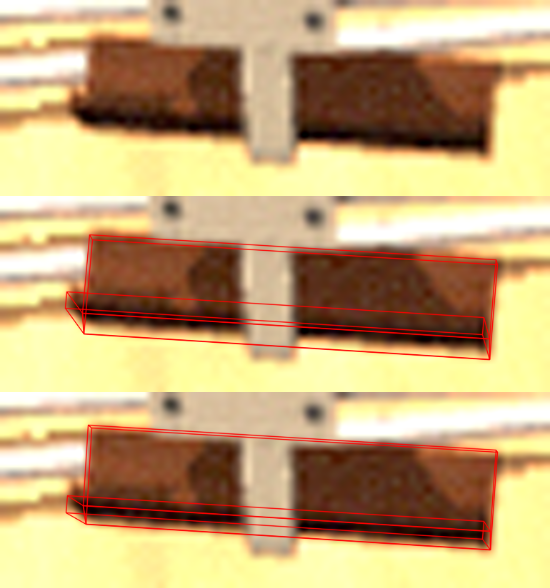

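Call:
{"fn": "drive_tool", "kwargs": {
  "rows": [
    {"dx": 0,"dy": -1.5,"dz": 2,"roll": 2},
    {"dx": -0.2,"dy": -2.5,"dz": 2,"roll": 4},
    {"dx": -0.2,"dy": -3.0,"dz": 0,"roll": 6},
    {"dx": -0.2,"dy": -3,"dz": 0,"roll": 6},
    {"dx": -0.2,"dy": -3,"dz": 0,"roll": 6}
  ]
}}

```text
t: 5.8
eef_pos: [0.4774, 0.2583, 0.1782]
eef_rot: [[0.983, 0.185, -0.002], [0.185, -0.983, 0.022], [0.002, -0.022, -1.0]]
ft_force: [0.4, 0.4, -0.9]
finger_gap: 0.0543
```

Call:
{"fn": "drive_tool", "kwargs": {
  "rows": [
    {"dx": -0.2,"dy": -3,"dz": 0,"roll": 6},
    {"dx": -0.2,"dy": -3,"dz": 0,"roll": 6},
    {"dx": 0,"dy": -2,"dz": 0,"roll": 5},
    {"dx": 0,"dy": -1,"dz": 0,"roll": 2},
    {"dx": 0,"dy": 0,"dz": 0,"roll": 0}
  ]
}}

```text
t: 6.22
eef_pos: [0.4702, 0.1584, 0.1746]
eef_rot: [[0.859, 0.512, -0.013], [0.512, -0.859, 0.017], [-0.003, -0.021, -1.0]]
ft_force: [0.2, 0.5, -1.8]
finger_gap: 0.0545
```

Call:
{"fn": "drive_tool", "kwargs": {
  "rows": [
    {"dx": 0.2,"dy": -1.2,"dz": -1,"roll": 0.7},
    {"dx": 0.2,"dy": -1.2,"dz": -1,"roll": 0.7},
    {"dx": 0,"dy": 0,"dz": -1,"roll": 0},
    {"dx": 0,"dy": 0,"dz": -1,"roll": 0},
    {"dx": 0,"dy": 0,"dz": 0,"roll": 0}
  ]
}}

```text
t: 6.63
eef_pos: [0.4735, 0.1354, 0.1309]
eef_rot: [[0.85, 0.526, -0.014], [0.526, -0.85, 0.018], [-0.003, -0.023, -1.0]]
ft_force: [-0.2, 0.5, -1.4]
finger_gap: 0.0544
```

```bash
python3 snap.py c top,210,150,130,120,5 side,225,100,150,110,5; python3 -c "
from bench import robot
s=robot.get_state();print(s['eef_pos'],s['eef_rot'],s['ft_force'],s['finger_gap'])"
```

```text
[0.47436342 0.13573211 0.13283583] [[ 0.84960522  0.52727338 -0.01239957]
 [ 0.52741811 -0.84941554  0.01798285]
 [-0.0010505  -0.02181808 -0.99976141]] [ 0.58986326  1.26486524 -1.08687465] 0.0545605226991162
```

View pics/side_cc.png

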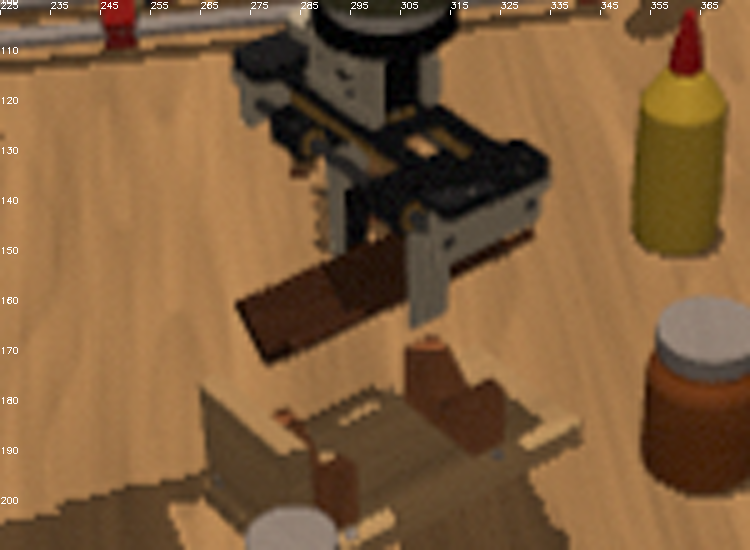

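View pics/top_cc.png

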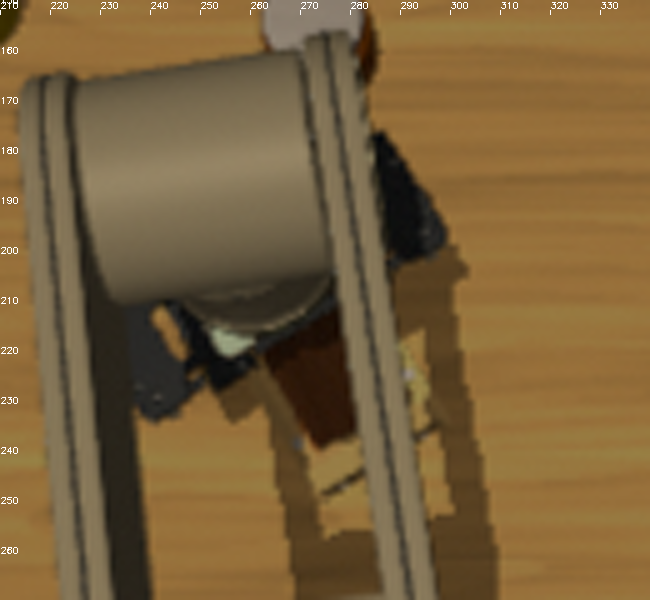

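Call:
{"fn": "drive_tool", "kwargs": {
  "rows": [
    {"dx": 0,"dy": -0.1,"dz": -1.5,"roll": 0},
    {"dx": 0,"dy": 0,"dz": -1.5,"roll": 0},
    {"dx": 0,"dy": 0,"dz": -1.5,"roll": 0},
    {"dx": 0,"dy": 0,"dz": -1.5,"roll": 0},
    {"dx": 0,"dy": 0,"dz": -0.5,"roll": 0}
  ]
}}

```text
t: 7.15
eef_pos: [0.4782, 0.1392, 0.0712]
eef_rot: [[0.849, 0.529, -0.003], [0.529, -0.848, 0.02], [0.008, -0.019, -1.0]]
ft_force: [0.3, -0.2, -0.5]
finger_gap: 0.0546
```

Call:
{"fn": "drive_tool", "kwargs": {
  "rows": [
    {"dx": 0,"dy": 0,"dz": 0,"roll": 0},
    {"dx": 0,"dy": 0,"dz": 0,"roll": 0}
  ]
}}

```text
t: 7.32
eef_pos: [0.4777, 0.1402, 0.071]
eef_rot: [[0.848, 0.53, -0.004], [0.53, -0.848, 0.02], [0.007, -0.02, -1.0]]
ft_force: [-0.9, 0.1, 0.0]
finger_gap: 0.0541
```

Call:
{"fn": "drive_tool", "kwargs": {
  "rows": [
    {"dx": -0.35,"dy": -0.55,"dz": -0.5,"roll": 0},
    {"dx": 0,"dy": 0,"dz": -0.5,"roll": 0},
    {"dx": 0,"dy": 0,"dz": -0.4,"roll": 0},
    {"dx": 0,"dy": 0,"dz": 0,"roll": 0}
  ]
}}

```text
t: 7.65
eef_pos: [0.4761, 0.135, 0.0593]
eef_rot: [[0.848, 0.53, 0.001], [0.53, -0.848, 0.021], [0.012, -0.018, -1.0]]
ft_force: [0.2, -0.4, 0.1]
finger_gap: 0.0548
```

```bash
python3 snap.py d side,245,130,110,75,7; python3 -c "
from bench import robot
s=robot.get_state();print(s['eef_pos'],s['eef_rot'],s['ft_force'],s['finger_gap'])"
```

```text
[0.47636792 0.13500393 0.05967978] [[ 0.84797079  0.53004151  0.00123854]
 [ 0.52989881 -0.84779237  0.02133885]
 [ 0.0123605  -0.01743842 -0.99977153]] [ 0.01477438  0.33493441 -0.39474234] 0.05437923921495381
```

View pics/side_dc.png

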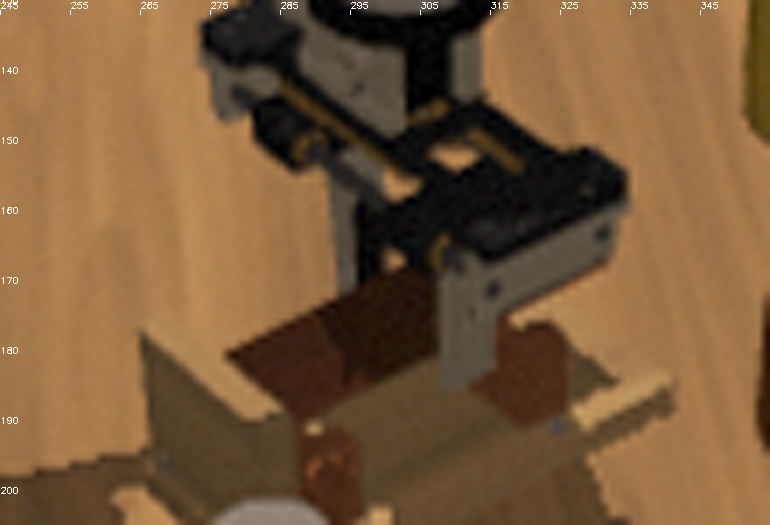

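Call:
{"fn": "drive_tool", "kwargs": {
  "rows": [
    {"dx": -0.15,"dy": -0.1,"dz": -0.4,"roll": 0},
    {"dx": 0,"dy": 0,"dz": -0.4,"roll": 0},
    {"dx": 0,"dy": 0,"dz": -0.2,"roll": 0},
    {"dx": 0,"dy": 0,"dz": 0,"roll": 0}
  ]
}}

```text
t: 8.03
eef_pos: [0.4754, 0.1339, 0.0495]
eef_rot: [[0.848, 0.53, 0.003], [0.53, -0.848, 0.022], [0.014, -0.017, -1.0]]
ft_force: [-0.7, 0.5, -1.1]
finger_gap: 0.0546
```

Call:
{"fn": "drive_tool", "kwargs": {
  "rows": [
    {"dx": -0.1,"dy": 0,"dz": -0.3,"roll": 0},
    {"dx": 0,"dy": 0,"dz": 0,"roll": 0}
  ]
}}

```text
t: 8.2
eef_pos: [0.4755, 0.1351, 0.0482]
eef_rot: [[0.848, 0.53, 0.005], [0.529, -0.848, 0.024], [0.017, -0.018, -1.0]]
ft_force: [-0.2, 0.4, -0.3]
finger_gap: 0.0548
```

Call:
{"fn": "drive_tool", "kwargs": {
  "rows": [
    {"dx": -0.1,"dy": 0,"dz": -0.3,"roll": 0},
    {"dx": 0,"dy": 0,"dz": 0,"roll": 0},
    {"dx": 0,"dy": 0,"dz": 0,"roll": 0}
  ]
}}

```text
t: 8.45
eef_pos: [0.4762, 0.1366, 0.0476]
eef_rot: [[0.848, 0.53, 0.008], [0.53, -0.848, 0.026], [0.021, -0.018, -1.0]]
ft_force: [-0.5, 1.1, 0.5]
finger_gap: 0.0545
```

Call:
{"fn": "drive_tool", "kwargs": {
  "rows": [
    {"dx": 0,"dy": 0,"dz": 0,"roll": 0},
    {"dx": 0,"dy": 0,"dz": 0,"roll": 0},
    {"dx": 0,"dy": 0,"dz": 0,"roll": 0}
  ],
  "jaw": 0.15
}}

```text
t: 8.7
eef_pos: [0.476, 0.1363, 0.0471]
eef_rot: [[0.848, 0.53, 0.008], [0.53, -0.848, 0.026], [0.02, -0.018, -1.0]]
ft_force: [-0.7, -0.8, -0.3]
finger_gap: 0.0699
```

```bash
python3 snap.py e side,245,130,110,75,7 top,210,150,130,120,5; python3 -c "
from bench import robot
s=robot.get_state();print(s['eef_pos'],s['eef_rot'],s['ft_force'],s['finger_gap'])"
```

```text
[0.47600407 0.13631564 0.04705713] [[ 0.84796071  0.53000079  0.00786138]
 [ 0.52967059 -0.84781374  0.02570834]
 [ 0.02029043 -0.01763572 -0.99963857]] [0.59072702 0.17034613 0.59081764] 0.07720997217608941
```

View pics/side_ec.png

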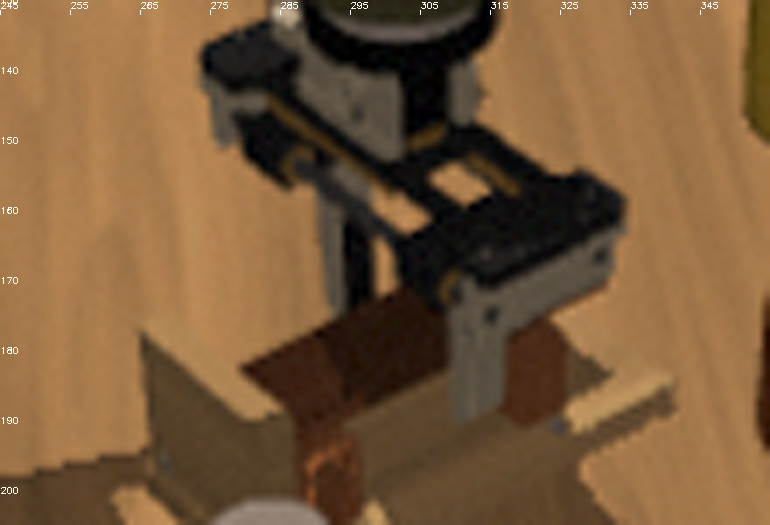

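View pics/top_ec.png

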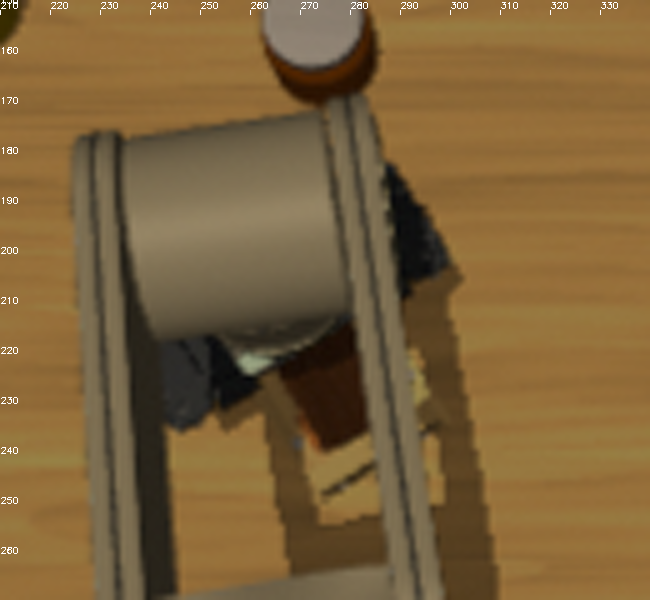

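```bash
cat > cr.py <<'E'
from ov import *
C=np.array([.4775,.1365]);YAW=.5616
def cpos(xc,yc=0): return C+xc*np.array([np.cos(YAW),np.sin(YAW)])+yc*np.array([-np.sin(YAW),np.cos(YAW)])
def show(tag,L,zb,xs,roi_s=(245,150,100,60),roi_t=(225,170,85,85),al=1.8,rolls=None):
    out=[]
    for n,roi in(("side",roi_s),("top",roi_t)):
        im=cv2.convertScaleAbs(cv2.imread(f"pics/{n}_{tag}.png"),alpha=al)
        sets=[(*cpos(x),YAW,zb,0,0) for x in xs]
        overlay(im,n,L,sets,roi,7,f"pics/{n}_{tag}o.png")
E
python3 - <<'E'
from cr import *
show("e",.17,.036,[-.004,.002])
E
```

```text
(no output)
```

View pics/side_eo.png

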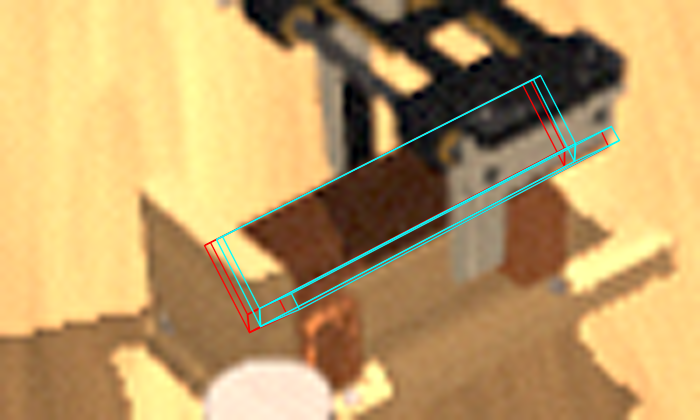

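View pics/top_eo.png

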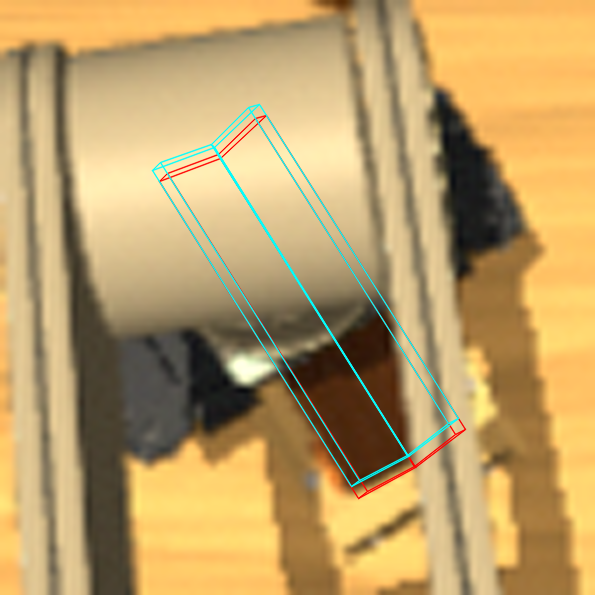

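```bash
python3 - <<'E'
from h import *
for n,r in(("side",(262,165,50,40)),("top",(258,215,45,40))):
    im=cv2.convertScaleAbs(cv2.imread(f"pics/{n}_e.png"),alpha=2.2);cv2.imwrite("pics/t.png",im)
    crop("pics/t.png",n,*r,14,f"pics/{n}_ez.png")
from cr import *
for x in(-.004,.002,.008,.014):
    for y in(.0283,-.0283):
        p=[*(cpos(x-.085,y)),.0643]; print(x,y,proj("side",p).round(1),proj("top",p).round(1))
E
```

```text
-0.004 0.0283 [273.7 184.6] [275.7 240.7]
-0.004 -0.0283 [285.5 194.6] [291.  230.9]
0.002 0.0283 [275.4 183.7] [274.7 239.1]
0.002 -0.0283 [287.2 193.7] [290.  229.3]
0.008 0.0283 [277.1 182.8] [273.7 237.4]
0.008 -0.0283 [289.  192.8] [289.  227.7]
0.014 0.0283 [278.8 182. ] [272.6 235.8]
0.014 -0.0283 [290.7 191.9] [288. 226.]
```

View pics/side_ez.png

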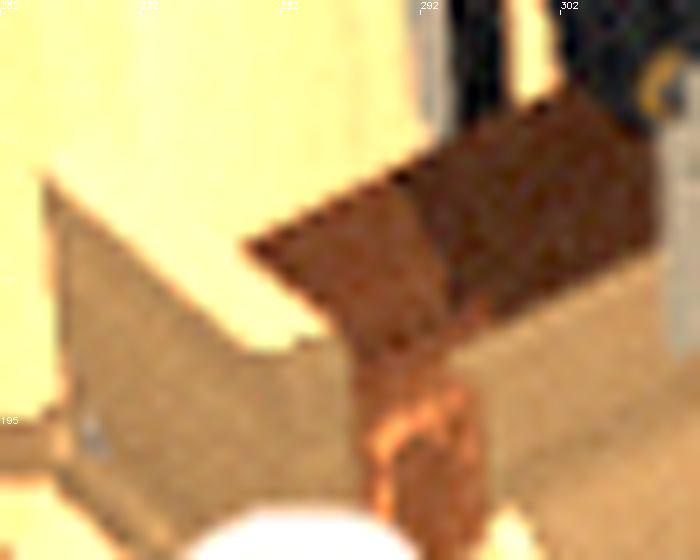

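View pics/top_ez.png

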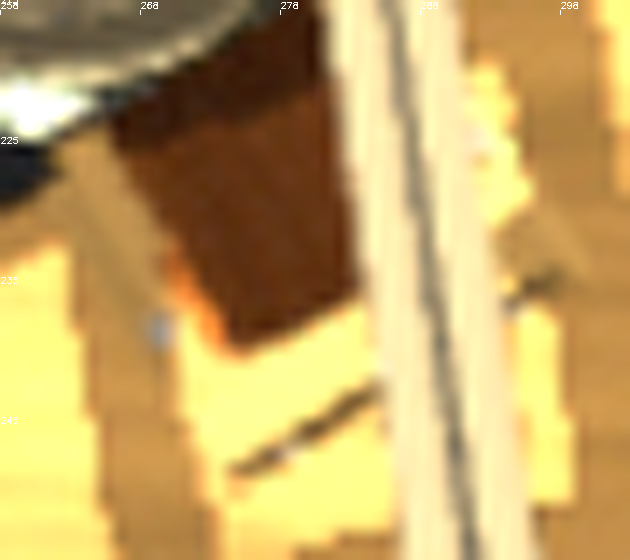

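```bash
cat > tri.py <<'E'
from cr import *
def tri(us,ut):
    Ps=[CAL[n]["K"]@np.c_[CAL[n]["R"],CAL[n]["t"]] for n in("side","top")]
    X=cv2.triangulatePoints(Ps[0],Ps[1],np.array(us,float).reshape(2,1),np.array(ut,float).reshape(2,1))[:,0];X=X[:3]/X[3]
    d=X[:2]-C;a=np.array([np.cos(YAW),np.sin(YAW)]);b=np.array([-a[1],a[0]])
    return X.round(4),(d@a).round(4),(d@b).round(4),[proj("side",X).round(1),proj("top",X).round(1)]
if __name__=="__main__":
    print(tri((279,182),(274.2,239.2)))
    print(tri((278.5,182.2),(273.5,238.7)))
E
python3 tri.py
```

```text
(array([0.398 , 0.1177, 0.0679]), np.float64(-0.0773), np.float64(0.0264), [array([277.3, 182.2]), array([274.1, 237.1])])
(array([0.3979, 0.12  , 0.0655]), np.float64(-0.0761), np.float64(0.0284), [array([277.3, 182.4]), array([273.4, 237.2])])
```

Call:
{"fn": "drive_tool", "kwargs": {
  "rows": [
    {"dx": 0.05,"dy": -0.05,"dz": 0,"roll": 0},
    {"dx": 0,"dy": 0,"dz": 0,"roll": 0},
    {"dx": 0,"dy": 0,"dz": 0,"roll": 0},
    {"dx": 0,"dy": 0,"dz": 0,"roll": 0},
    {"dx": 0,"dy": 0,"dz": 0,"roll": 0}
  ],
  "jaw": 0.4,
  "squeeze": 8
}}

```text
t: 9.22
eef_pos: [0.4755, 0.1369, 0.0466]
eef_rot: [[0.848, 0.53, 0.006], [0.529, -0.848, 0.028], [0.02, -0.021, -1.0]]
ft_force: [-1.5, 5.2, 1.7]
finger_gap: 0.0563
```

Call:
{"fn": "drive_tool", "kwargs": {
  "rows": [
    {"dx": -0.4,"dy": -0.1,"dz": 0,"roll": 0},
    {"dx": -0.34,"dy": -0.21,"dz": 0,"roll": 0},
    {"dx": -0.34,"dy": -0.21,"dz": 0,"roll": 0}
  ]
}}

```text
t: 9.47
eef_pos: [0.4658, 0.1322, 0.0474]
eef_rot: [[0.848, 0.53, 0.009], [0.53, -0.848, 0.029], [0.023, -0.02, -1.0]]
ft_force: [2.4, 3.2, 0.3]
finger_gap: 0.0558
```

Call:
{"fn": "drive_tool", "kwargs": {
  "rows": [
    {"dx": -0.34,"dy": -0.21,"dz": 0,"roll": 0},
    {"dx": -0.34,"dy": -0.21,"dz": 0,"roll": 0}
  ]
}}

```text
t: 9.63
eef_pos: [0.459, 0.128, 0.0479]
eef_rot: [[0.848, 0.53, 0.011], [0.53, -0.848, 0.03], [0.025, -0.02, -0.999]]
ft_force: [2.6, 4.2, -0.4]
finger_gap: 0.056
```

```bash
python3 snap.py f side,262,165,50,40,14 top,258,215,45,40,14; python3 -c "
from bench import robot
s=robot.get_state();print(s['eef_pos'],s['eef_rot'],s['ft_force'],s['finger_gap'])"
```

```text
[0.4585291  0.12761478 0.04771616] [[ 0.84800195  0.5299026   0.0097944 ]
 [ 0.52945891 -0.84783207  0.02922399]
 [ 0.02378987 -0.01959627 -0.9995249 ]] [ 3.87571944e-01  1.11200803e-03 -1.38872911e+00] 0.0556923284296714
```

View pics/side_fc.png

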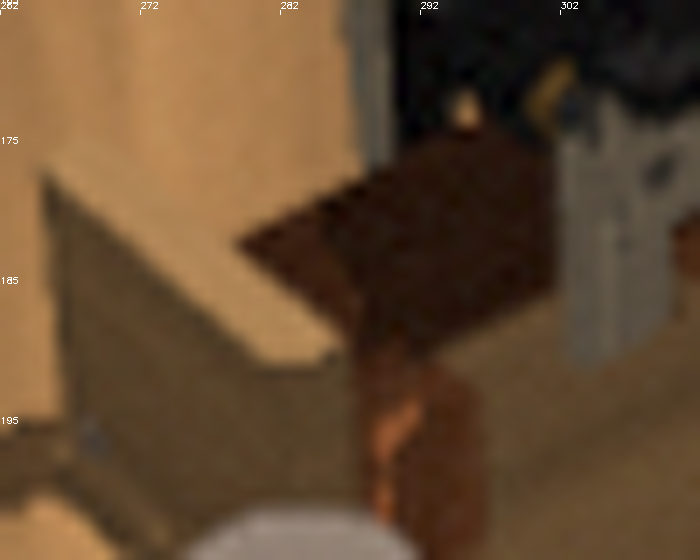

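View pics/top_fc.png

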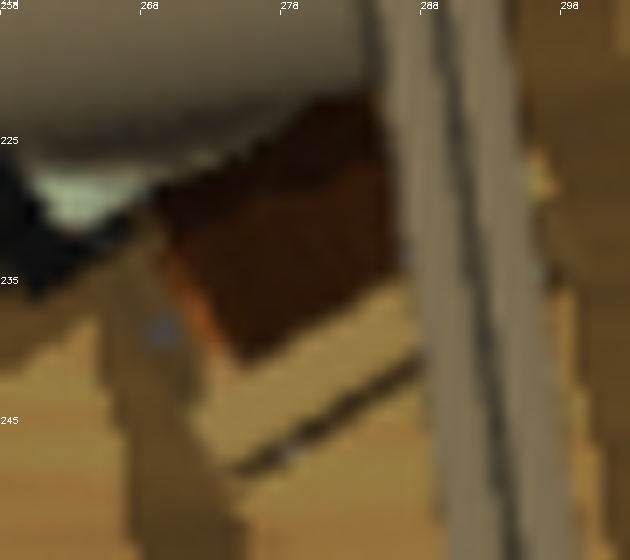

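```bash
python3 - <<'E'
from cr import *
for x in(-.095,-.105):
  for y in (.043,-.043):
    for z in (.095,.015): print(x,y,z,"side",proj("side",[*cpos(x,y),z]).round(1),"top",proj("top",[*cpos(x,y),z]).round(1))
for x in(-.004,-.01):
  for y,z in((.0283,.0643),(.0233,.0692)):
    print(x,y,proj("top",[*cpos(x-.085,y),z]).round(1))
E
```

```text
-0.095 0.043 0.095 side [268.2 174.5] top [271.9 244.6]
-0.095 0.043 0.015 side [270.2 195.8] top [274.  245.4]
-0.095 -0.043 0.095 side [286.4 189.8] top [295.8 229.2]
-0.095 -0.043 0.015 side [287.8 211.2] top [296.4 231. ]
-0.105 0.043 0.095 side [265.2 176. ] top [273.6 247.4]
-0.105 0.043 0.015 side [267.4 197.2] top [275.6 248. ]
-0.105 -0.043 0.095 side [283.4 191.3] top [297.6 232. ]
-0.105 -0.043 0.015 side [284.9 212.7] top [298.  233.6]
-0.004 0.0283 [275.7 240.7]
-0.004 0.0233 [276.9 239.8]
-0.01 0.0283 [276.7 242.3]
-0.01 0.0233 [278.  241.4]
```

Call:
{"fn": "drive_tool", "kwargs": {
  "rows": [
    {"dx": 0,"dy": 0,"dz": 0,"roll": 0},
    {"dx": -0.34,"dy": -0.21,"dz": 0,"roll": 0},
    {"dx": -0.34,"dy": -0.21,"dz": 0,"roll": 0}
  ],
  "jaw": 0.42,
  "squeeze": 15
}}

```text
t: 9.98
eef_pos: [0.4577, 0.1268, 0.0509]
eef_rot: [[0.848, 0.529, 0.023], [0.528, -0.848, 0.037], [0.039, -0.019, -0.999]]
ft_force: [12.8, 13.3, -0.8]
finger_gap: 0.0549
```

```bash
python3 snap.py g top,258,215,45,40,14; python3 -c "
from bench import robot
s=robot.get_state();print(s['eef_pos'],s['ft_force'],s['finger_gap'])"
```

```text
[0.4577353  0.12677998 0.05127988] [10.94711636 11.40203809 -0.06958945] 0.055038025301688026
```

View pics/top_gc.png

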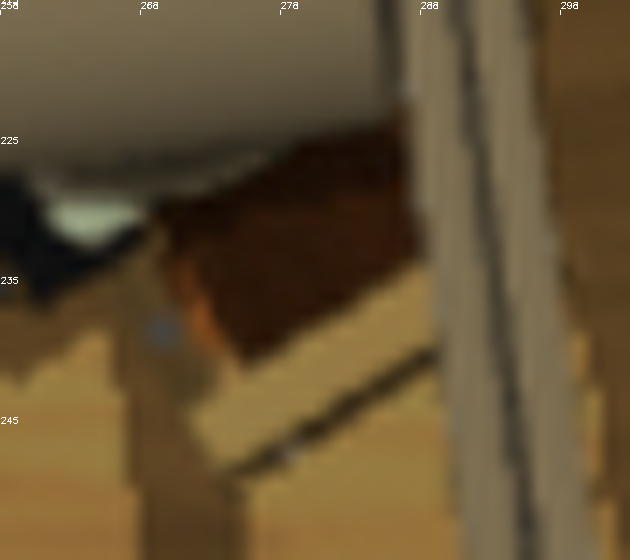

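Call:
{"fn": "drive_tool", "kwargs": {
  "rows": [
    {"dx": 0.0,"dy": 0.0,"dz": 0,"roll": 0},
    {"dx": 0,"dy": 0,"dz": 0,"roll": 0},
    {"dx": 0,"dy": 0,"dz": 0,"roll": 0},
    {"dx": 0,"dy": 0,"dz": 0,"roll": 0}
  ],
  "jaw": 0.05
}}

```text
t: 10.37
eef_pos: [0.4576, 0.1264, 0.0516]
eef_rot: [[0.848, 0.529, 0.024], [0.528, -0.848, 0.036], [0.039, -0.018, -0.999]]
ft_force: [-0.1, 0.1, 0.5]
finger_gap: 0.0771
```

Call:
{"fn": "drive_tool", "kwargs": {
  "rows": [
    {"dx": 0,"dy": 0,"dz": 1,"roll": 0},
    {"dx": 0,"dy": 0,"dz": 2,"roll": 0},
    {"dx": 0,"dy": 0,"dz": 4,"roll": 0},
    {"dx": 0,"dy": 0,"dz": 4,"roll": 0},
    {"dx": 0,"dy": 0,"dz": 4,"roll": 0}
  ]
}}

```text
t: 10.78
eef_pos: [0.4454, 0.1236, 0.1953]
eef_rot: [[0.849, 0.528, -0.004], [0.528, -0.849, 0.03], [0.013, -0.028, -1.0]]
ft_force: [0.7, 0.5, -1.2]
finger_gap: 0.0882
```

Call:
{"fn": "drive_tool", "kwargs": {
  "rows": [
    {"dx": 3,"dy": -1,"dz": 2.5,"roll": -6},
    {"dx": 3.5,"dy": -2,"dz": 0,"roll": -6},
    {"dx": 3,"dy": -2.5,"dz": 0,"roll": -6},
    {"dx": 2,"dy": -3.5,"dz": 0,"roll": -6},
    {"dx": 1.5,"dy": -3.5,"dz": 0,"roll": -6}
  ],
  "jaw": 0.15
}}

```text
t: 11.2
eef_pos: [0.582, 0.0002, 0.2404]
eef_rot: [[0.999, 0.025, 0.033], [0.024, -0.999, 0.026], [0.034, -0.025, -0.999]]
ft_force: [0.6, 0.0, -0.1]
finger_gap: 0.0792
```

Call:
{"fn": "drive_tool", "kwargs": {
  "rows": [
    {"dx": 0,"dy": -3.5,"dz": 0,"roll": -6},
    {"dx": 0,"dy": -3.5,"dz": 0,"roll": -5},
    {"dx": 0,"dy": -3.5,"dz": 0,"roll": -2},
    {"dx": 0,"dy": -2,"dz": 0,"roll": 0},
    {"dx": 0,"dy": 0,"dz": 0,"roll": 0}
  ]
}}

```text
t: 11.62
eef_pos: [0.5819, -0.138, 0.2422]
eef_rot: [[0.974, -0.225, 0.035], [-0.225, -0.974, 0.014], [0.031, -0.021, -0.999]]
ft_force: [0.6, -0.3, 0.9]
finger_gap: 0.0794
```

```bash
python3 snap.py h side,245,140,110,75,7 top,225,165,85,90,6; python3 -c "
from cr import *
s=robot.get_state();print(s['eef_pos'],s['eef_rot'],s['finger_gap'])
print(ray('top',363,231,.208),ray('top',385.5,175.5,.071),ray('top',414.5,195.5,.078))
show('h',.17,.036,[-.010,-.004])"
```

```text
[ 0.58225461 -0.13480354  0.24217433] [[ 0.97428161 -0.22249314  0.03566721]
 [-0.22314585 -0.97466258  0.01545282]
 [ 0.03132535 -0.02301438 -0.99924424]] 0.07913849602476146
[ 0.40520372 -0.13864018  0.208     ] [ 0.59088951 -0.23728902  0.071     ] [ 0.52428276 -0.32491636  0.078     ]
```

View pics/side_ho.png

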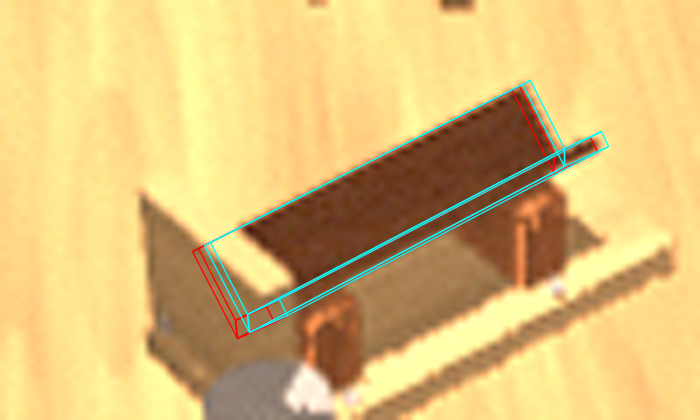

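View pics/top_ho.png

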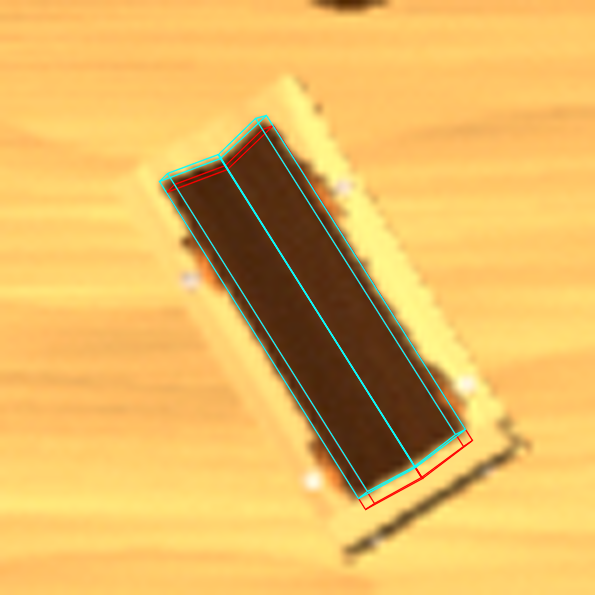

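View pics/top_hc.png

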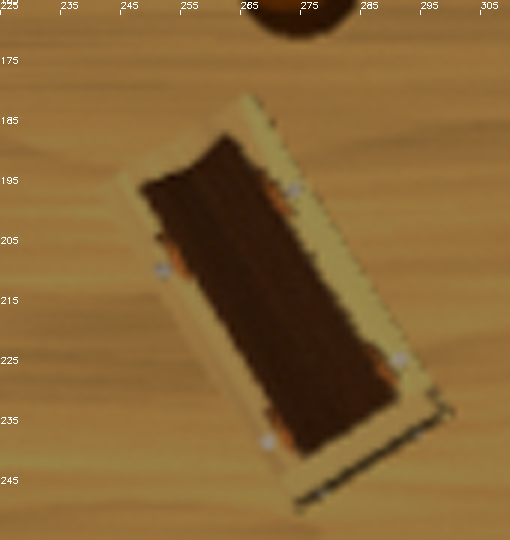

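Call:
{"fn": "drive_tool", "kwargs": {
  "rows": [
    {"dx": -0.4,"dy": 0.1,"dz": -2.5,"roll": 1.4},
    {"dx": 0,"dy": 0,"dz": -3.5,"roll": 0},
    {"dx": -0.1,"dy": 0,"dz": -3.5,"roll": 0},
    {"dx": -0.1,"dy": 0,"dz": -3,"roll": 0},
    {"dx": -0.1,"dy": 0,"dz": -2,"roll": 0}
  ]
}}

```text
t: 12.13
eef_pos: [0.5796, -0.128, 0.1028]
eef_rot: [[0.98, -0.19, 0.05], [-0.191, -0.981, 0.014], [0.047, -0.023, -0.999]]
ft_force: [-0.6, 0.5, -0.1]
finger_gap: 0.0792
```

Call:
{"fn": "drive_tool", "kwargs": {
  "rows": [
    {"dx": 0,"dy": 0,"dz": 0,"roll": 0},
    {"dx": 0,"dy": 0,"dz": 0,"roll": 0}
  ]
}}

```text
t: 12.3
eef_pos: [0.5755, -0.1233, 0.0972]
eef_rot: [[0.982, -0.187, 0.04], [-0.188, -0.982, 0.018], [0.036, -0.025, -0.999]]
ft_force: [-0.3, 0.2, 0.6]
finger_gap: 0.0789
```

Call:
{"fn": "drive_tool", "kwargs": {
  "rows": [
    {"dx": 0.3,"dy": -1.1,"dz": 0,"roll": -0.6},
    {"dx": 0,"dy": 0,"dz": -0.8,"roll": 0},
    {"dx": 0,"dy": 0,"dz": 0,"roll": 0}
  ]
}}

```text
t: 12.55
eef_pos: [0.5812, -0.1337, 0.0931]
eef_rot: [[0.98, -0.195, 0.045], [-0.196, -0.981, 0.017], [0.041, -0.025, -0.999]]
ft_force: [-1.4, 0.1, -0.6]
finger_gap: 0.0789
```

```bash
python3 snap.py i side,310,190,100,75,7 top,320,140,80,80,6; python3 -c "
from cr import *
s=robot.get_state();print(s['eef_pos'],s['eef_rot'],s['finger_gap'])"
```

```text
[ 0.5822148  -0.13421361  0.09483009] [[ 0.979669   -0.1949531   0.04734911]
 [-0.19587496 -0.98050424  0.01563462]
 [ 0.04337799 -0.02459126 -0.99875604]] 0.07933996613404018
```

View pics/side_ic.png

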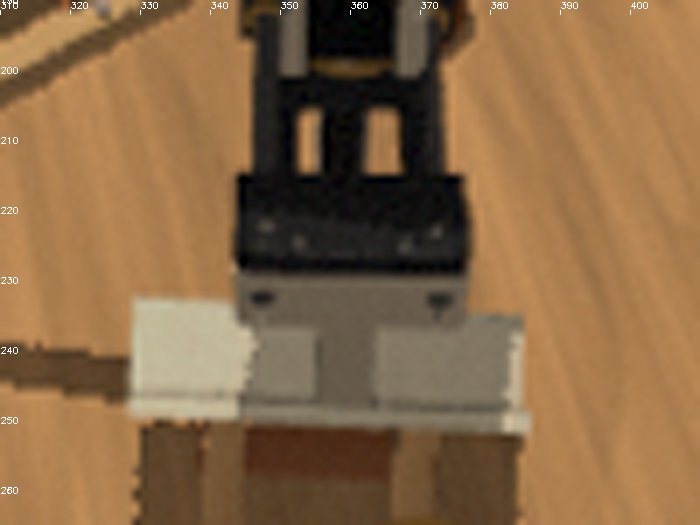

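View pics/top_ic.png

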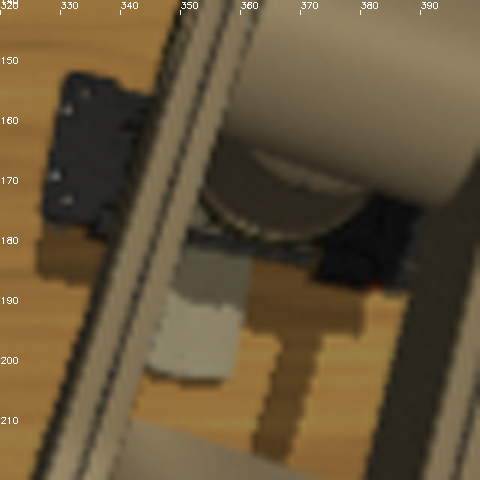

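Call:
{"fn": "drive_tool", "kwargs": {
  "rows": [
    {"dx": -0.4,"dy": 0,"dz": -1.2,"roll": 0},
    {"dx": -0.1,"dy": 0,"dz": -1.2,"roll": 0},
    {"dx": -0.1,"dy": 0,"dz": -1.2,"roll": 0},
    {"dx": -0.1,"dy": 0,"dz": -0.8,"roll": 0},
    {"dx": 0,"dy": 0,"dz": 0,"roll": 0}
  ]
}}

```text
t: 13.07
eef_pos: [0.5757, -0.135, 0.0488]
eef_rot: [[0.979, -0.196, 0.051], [-0.197, -0.98, 0.014], [0.048, -0.024, -0.999]]
ft_force: [-0.5, 0.6, -0.2]
finger_gap: 0.0793
```

Call:
{"fn": "drive_tool", "kwargs": {
  "rows": [
    {"dx": 0.25,"dy": 0.05,"dz": -0.35,"roll": 0},
    {"dx": 0,"dy": 0,"dz": 0,"roll": 0}
  ]
}}

```text
t: 13.23
eef_pos: [0.577, -0.1341, 0.0432]
eef_rot: [[0.979, -0.196, 0.048], [-0.197, -0.98, 0.015], [0.045, -0.025, -0.999]]
ft_force: [1.4, -0.2, -0.2]
finger_gap: 0.0789
```

Call:
{"fn": "drive_tool", "kwargs": {
  "rows": [
    {"dx": 0,"dy": 0,"dz": 0,"roll": 0},
    {"dx": 0,"dy": 0,"dz": 0,"roll": 0},
    {"dx": 0,"dy": 0,"dz": 0,"roll": 0},
    {"dx": 0,"dy": 0,"dz": 0,"roll": 0},
    {"dx": 0,"dy": 0,"dz": 0,"roll": 0}
  ],
  "jaw": 0.4,
  "squeeze": 10
}}

```text
t: 13.65
eef_pos: [0.5781, -0.1338, 0.0441]
eef_rot: [[0.979, -0.196, 0.05], [-0.196, -0.98, 0.016], [0.046, -0.025, -0.999]]
ft_force: [0.3, 1.6, -0.2]
finger_gap: 0.0566
```

Call:
{"fn": "drive_tool", "kwargs": {
  "rows": [
    {"dx": 0,"dy": 0,"dz": 0.5,"roll": 0},
    {"dx": 0,"dy": 0,"dz": 1.5,"roll": 0},
    {"dx": 0,"dy": 0,"dz": 1.5,"roll": 0},
    {"dx": 0,"dy": 0,"dz": 1.5,"roll": 0},
    {"dx": 0,"dy": 0,"dz": 1,"roll": 0}
  ]
}}

```text
t: 14.07
eef_pos: [0.5755, -0.1333, 0.1045]
eef_rot: [[0.98, -0.196, 0.044], [-0.196, -0.98, 0.017], [0.04, -0.025, -0.999]]
ft_force: [0.4, -0.1, 0.6]
finger_gap: 0.056
```

```bash
python3 snap.py j side,310,190,100,75,7; python3 -c "
from ov import *
s=robot.get_state();print(s['eef_pos'],s['eef_rot'],s['finger_gap'],s['ft_force'])
g=s['eef_pos']-.019*s['eef_rot'][:,2]
im=cv2.imread('pics/side_j.png')
overlay(im,'side',.14,[(g[0],g[1],-.199,g[2]-.0283,0,0),(g[0],g[1],-.199,g[2]-.0283,.12,0)],(310,190,100,75),7,'pics/jo.png')"
```

```text
[ 0.57678146 -0.1336249   0.1067384 ] [[ 0.97957123 -0.19542772  0.0474154 ]
 [-0.19635302 -0.9804081   0.01566695]
 [ 0.04342468 -0.02465705 -0.99875239]] 0.05583743625306502 [2.44443467 0.26554295 0.63634656]
```

View pics/jo.png

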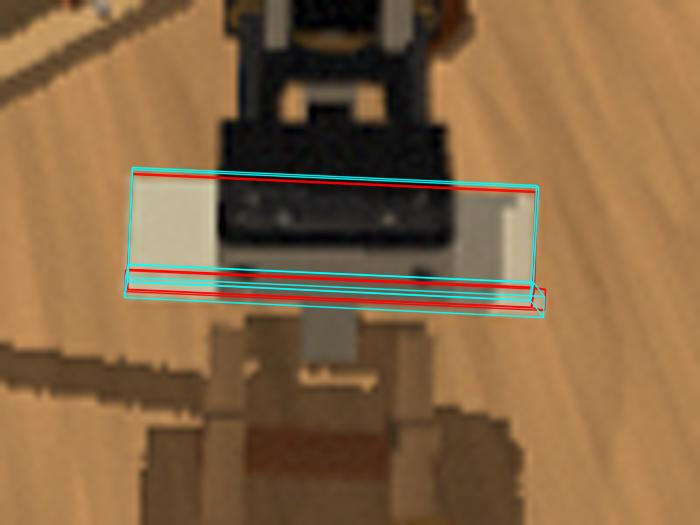

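Call:
{"fn": "drive_tool", "kwargs": {
  "rows": [
    {"dx": 0,"dy": 0.5,"dz": 2,"roll": 1},
    {"dx": -0.5,"dy": 2,"dz": 2.5,"roll": 4},
    {"dx": -1.1,"dy": 2.7,"dz": 2,"roll": 4.5},
    {"dx": -1.2,"dy": 2.8,"dz": 0,"roll": 4.5},
    {"dx": -1.2,"dy": 2.8,"dz": 0,"roll": 4.5}
  ],
  "jaw": 0.42
}}

```text
t: 14.53
eef_pos: [0.5366, -0.028, 0.1749]
eef_rot: [[0.991, 0.128, 0.043], [0.127, -0.991, 0.027], [0.046, -0.021, -0.999]]
ft_force: [0.4, 0.4, -0.4]
finger_gap: 0.0551
```

Call:
{"fn": "drive_tool", "kwargs": {
  "rows": [
    {"dx": -1.2,"dy": 2.8,"dz": 0,"roll": 4.5},
    {"dx": -1.2,"dy": 2.8,"dz": 0,"roll": 4.5},
    {"dx": -1.2,"dy": 2.8,"dz": 0,"roll": 4.5},
    {"dx": -1.2,"dy": 2.8,"dz": 0,"roll": 4.5},
    {"dx": -1,"dy": 2.0,"dz": 0,"roll": 3}
  ]
}}

```text
t: 14.95
eef_pos: [0.4758, 0.1098, 0.1761]
eef_rot: [[0.87, 0.492, 0.034], [0.491, -0.87, 0.042], [0.05, -0.019, -0.999]]
ft_force: [1.2, 1.3, -1.4]
finger_gap: 0.0551
```

Call:
{"fn": "drive_tool", "kwargs": {
  "rows": [
    {"dx": 0,"dy": 0,"dz": 0,"roll": 0},
    {"dx": 0,"dy": 0,"dz": 0,"roll": 0}
  ]
}}

```text
t: 15.12
eef_pos: [0.4738, 0.1137, 0.1759]
eef_rot: [[0.866, 0.499, 0.034], [0.498, -0.866, 0.043], [0.051, -0.02, -0.999]]
ft_force: [-0.6, -0.5, 0.3]
finger_gap: 0.0552
```

Call:
{"fn": "drive_tool", "kwargs": {
  "rows": [
    {"dx": -0.6,"dy": 0.7,"dz": -1,"roll": 1.1},
    {"dx": -0.5,"dy": 0.7,"dz": -2,"roll": 1.1},
    {"dx": 0,"dy": 0,"dz": -2.5,"roll": 0},
    {"dx": 0,"dy": 0,"dz": -2,"roll": 0},
    {"dx": 0,"dy": 0,"dz": -1,"roll": 0}
  ]
}}

```text
t: 15.53
eef_pos: [0.4649, 0.1266, 0.0893]
eef_rot: [[0.847, 0.531, 0.04], [0.529, -0.847, 0.044], [0.058, -0.016, -0.998]]
ft_force: [-0.4, -0.8, -0.6]
finger_gap: 0.0554
```

Call:
{"fn": "drive_tool", "kwargs": {
  "rows": [
    {"dx": 0,"dy": 0,"dz": 0,"roll": 0},
    {"dx": 0,"dy": 0,"dz": 0,"roll": 0}
  ]
}}

```text
t: 15.7
eef_pos: [0.4623, 0.1253, 0.0853]
eef_rot: [[0.848, 0.529, 0.034], [0.528, -0.848, 0.043], [0.051, -0.019, -0.999]]
ft_force: [-0.4, -0.2, -0.7]
finger_gap: 0.0551
```

Call:
{"fn": "drive_tool", "kwargs": {
  "rows": [
    {"dx": 0.15,"dy": 0.3,"dz": -0.7,"roll": 0},
    {"dx": 0,"dy": 0,"dz": -0.7,"roll": 0},
    {"dx": 0,"dy": 0,"dz": -0.3,"roll": 0},
    {"dx": 0,"dy": 0,"dz": 0,"roll": 0}
  ]
}}

```text
t: 16.03
eef_pos: [0.4665, 0.128, 0.0696]
eef_rot: [[0.849, 0.527, 0.038], [0.526, -0.849, 0.043], [0.055, -0.017, -0.998]]
ft_force: [-0.0, -0.4, -1.9]
finger_gap: 0.0549
```

```bash
python3 snap.py k side,245,130,110,75,7 top,225,170,85,85,7; cat > st.py <<'E'
from cr import *
s=robot.get_state();g=s['eef_pos']-.019*s['eef_rot'][:,2];d=g[:2]-C
print(s['t'],s['eef_pos'].round(4),"g xc,yc,z",round(d@[np.cos(YAW),np.sin(YAW)],4),round(d@[-np.sin(YAW),np.cos(YAW)],4),g[2].round(4),"jaw",np.degrees(np.arctan2(s['eef_rot'][1,1],s['eef_rot'][0,1])).round(1),s['finger_gap'].round(4),s['ft_force'].round(1),s['eef_rot'][:,2].round(3))
E
python3 st.py
```

```text
Traceback (most recent call last):
  File "st.py", line 3, in <module>
    print(s['t'],s['eef_pos'].round(4),"g xc,yc,z",round(d@[np.cos(YAW),np.sin(YAW)],4),round(d@[-np.sin(YAW),np.cos(YAW)],4),g[2].round(4),"jaw",np.degrees(np.arctan2(s['eef_rot'][1,1],s['eef_rot'][0,1])).round(1),s['finger_gap'].round(4),s['ft_force'].round(1),s['eef_rot'][:,2].round(3))
                                                                                                                                                                                                                       ^^^^^^^^^^^^^^^^^^^^^
AttributeError: 'float' object has no attribute 'round'
```

View pics/side_kc.png

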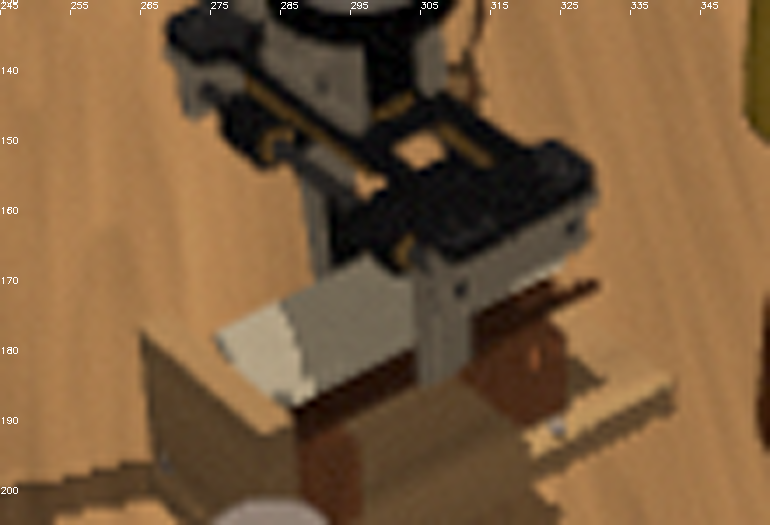

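View pics/top_kc.png

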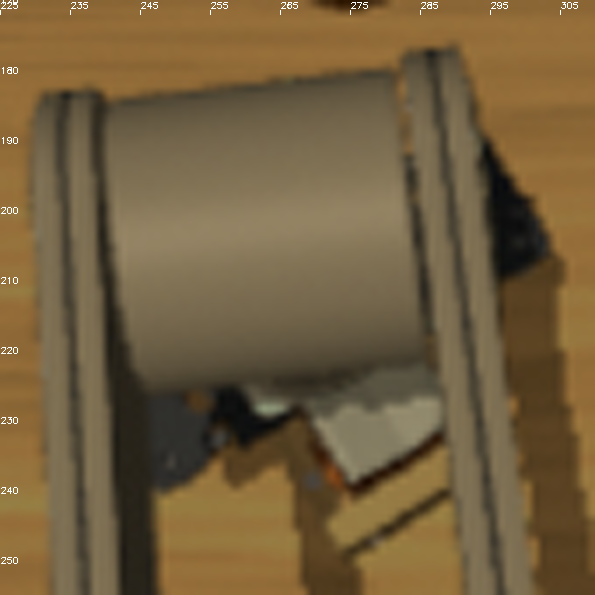

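```bash
sed -i "s/s\['finger_gap'\].round(4)/round(s['finger_gap'],4)/" st.py; python3 st.py
```

```text
16.1333 [0.4667 0.1281 0.0701] g xc,yc,z -0.0147 -0.0017 0.0891 jaw -58.2 0.0554 [ 0.2 -0.2 -0.7] [ 0.039  0.043 -0.998]
```

Call:
{"fn": "drive_tool", "kwargs": {
  "rows": [
    {"dx": -0.1,"dy": 0,"dz": -0.4,"roll": 0},
    {"dx": 0,"dy": 0,"dz": -0.4,"roll": 0},
    {"dx": 0,"dy": 0,"dz": -0.2,"roll": 0},
    {"dx": 0,"dy": 0,"dz": 0,"roll": 0}
  ]
}}

```text
t: 16.47
eef_pos: [0.4672, 0.1309, 0.0655]
eef_rot: [[0.848, 0.528, 0.042], [0.526, -0.849, 0.048], [0.061, -0.019, -0.998]]
ft_force: [-0.8, -0.3, -0.3]
finger_gap: 0.0551
```

```bash
python3 st.py
```

```text
16.4667 [0.4672 0.1309 0.0655] g xc,yc,z -0.0128 0.0003 0.0844 jaw -58.1 0.0551 [-0.8 -0.3 -0.3] [ 0.042  0.048 -0.998]
```

Call:
{"fn": "drive_tool", "kwargs": {
  "rows": [
    {"dx": 0,"dy": 0,"dz": -0.2,"roll": 0},
    {"dx": 0,"dy": 0,"dz": -0.2,"roll": 0},
    {"dx": 0,"dy": 0,"dz": 0,"roll": 0}
  ]
}}

```text
t: 16.72
eef_pos: [0.4683, 0.1322, 0.0637]
eef_rot: [[0.848, 0.529, 0.044], [0.527, -0.848, 0.051], [0.064, -0.02, -0.998]]
ft_force: [-0.7, 0.5, -1.1]
finger_gap: 0.0554
```

```bash
python3 snap.py l side,245,140,110,75,7; python3 st.py
```

```text
16.7667 [0.4684 0.132  0.0638] g xc,yc,z -0.0113 0.0007 0.0827 jaw -58.1 0.056 [-0.3 -0.2 -0.5] [ 0.045  0.05  -0.998]
```

View pics/side_lc.png

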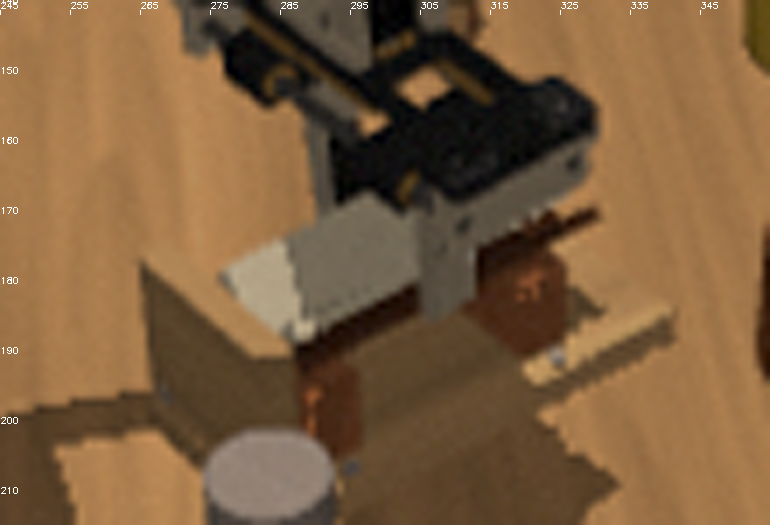

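Call:
{"fn": "drive_tool", "kwargs": {
  "rows": [
    {"dx": -0.2,"dy": -0.1,"dz": -0.5,"roll": 0},
    {"dx": -0.1,"dy": -0.1,"dz": -0.3,"roll": 0},
    {"dx": -0.1,"dy": -0.1,"dz": 0,"roll": 0}
  ]
}}

```text
t: 17.02
eef_pos: [0.4662, 0.1309, 0.0569]
eef_rot: [[0.847, 0.529, 0.049], [0.527, -0.848, 0.054], [0.07, -0.02, -0.997]]
ft_force: [0.8, 2.9, 1.4]
finger_gap: 0.0557
```

```bash
python3 st.py
```

```text
17.0167 [0.4662 0.1309 0.0569] g xc,yc,z -0.0139 0.0009 0.0758 jaw -58.0 0.0557 [0.8 2.9 1.4] [ 0.049  0.054 -0.997]
```

Call:
{"fn": "drive_tool", "kwargs": {
  "rows": [
    {"dx": 0,"dy": 0,"dz": 0,"roll": 0},
    {"dx": 0,"dy": 0,"dz": 0,"roll": 0},
    {"dx": 0,"dy": 0,"dz": 0,"roll": 0},
    {"dx": 0,"dy": 0,"dz": 0,"roll": 0}
  ],
  "jaw": 0.2
}}

```text
t: 17.35
eef_pos: [0.4654, 0.1296, 0.0555]
eef_rot: [[0.847, 0.529, 0.048], [0.527, -0.848, 0.052], [0.068, -0.019, -0.997]]
ft_force: [-0.7, 0.3, -0.0]
finger_gap: 0.0734
```

```bash
python3 snap.py m side,245,140,110,75,7 top,250,205,60,50,10; python3 st.py; python3 -c "
from cr import *
for x in (-.025,-.02,-.015,-.01): print(x,proj('top',[*cpos(x-.07,.0283),.0742]).round(1),proj('top',[*cpos(x-.07,.0233),.0791]).round(1))
show('m',.14,.0459,[-.014])"
```

```text
17.45 [0.4654 0.1297 0.0556] g xc,yc,z -0.0151 0.0003 0.0745 jaw -58.1 0.074 [ 0.  -0.   0.1] [ 0.048  0.052 -0.997]
-0.025 [276.5 242.2] [277.7 241.3]
-0.02 [275.6 240.8] [276.9 239.9]
-0.015 [274.8 239.5] [276.  238.5]
-0.01 [273.9 238.1] [275.2 237.1]
```

View pics/side_mo.png

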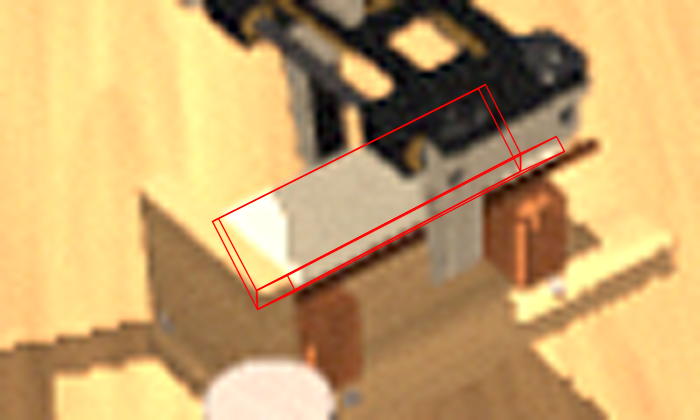

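View pics/top_mc.png

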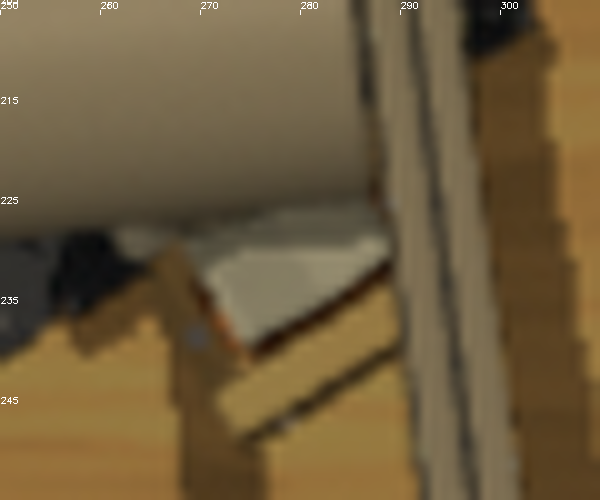

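Call:
{"fn": "drive_tool", "kwargs": {
  "rows": [
    {"dx": 0,"dy": 0,"dz": 0,"roll": 0},
    {"dx": 0,"dy": 0,"dz": 0,"roll": 0},
    {"dx": 0,"dy": 0,"dz": 0,"roll": 0},
    {"dx": 0,"dy": 0,"dz": 0,"roll": 0},
    {"dx": -0.3,"dy": -0.2,"dz": 0,"roll": 0}
  ],
  "jaw": 0.4,
  "squeeze": 8
}}

```text
t: 17.87
eef_pos: [0.4622, 0.1289, 0.0556]
eef_rot: [[0.847, 0.529, 0.047], [0.527, -0.848, 0.054], [0.069, -0.021, -0.997]]
ft_force: [1.8, 1.7, -0.5]
finger_gap: 0.0562
```

Call:
{"fn": "drive_tool", "kwargs": {
  "rows": [
    {"dx": -0.34,"dy": -0.21,"dz": 0,"roll": 0},
    {"dx": -0.34,"dy": -0.21,"dz": 0,"roll": 0}
  ]
}}

```text
t: 18.03
eef_pos: [0.456, 0.125, 0.056]
eef_rot: [[0.847, 0.529, 0.049], [0.527, -0.848, 0.055], [0.071, -0.021, -0.997]]
ft_force: [4.0, 4.0, 0.0]
finger_gap: 0.056
```

```bash
python3 st.py
```

```text
18.0333 [0.456 0.125 0.056] g xc,yc,z -0.0257 0.0013 0.075 jaw -58.0 0.056 [4. 4. 0.] [ 0.049  0.055 -0.997]
```

Call:
{"fn": "drive_tool", "kwargs": {
  "rows": [
    {"dx": -0.34,"dy": -0.21,"dz": 0,"roll": 0},
    {"dx": -0.34,"dy": -0.21,"dz": 0,"roll": 0}
  ],
  "squeeze": 12
}}

```text
t: 18.2
eef_pos: [0.4505, 0.1212, 0.0571]
eef_rot: [[0.847, 0.529, 0.054], [0.526, -0.848, 0.057], [0.076, -0.02, -0.997]]
ft_force: [3.1, 5.0, -1.1]
finger_gap: 0.0564
```

```bash
python3 snap.py n top,250,205,60,50,10; python3 st.py
```

```text
18.25 [0.45   0.121  0.0571] g xc,yc,z -0.033 0.0011 0.076 jaw -58.0 0.0555 [1.8 3.3 0.5] [ 0.054  0.057 -0.997]
```

View pics/top_nc.png

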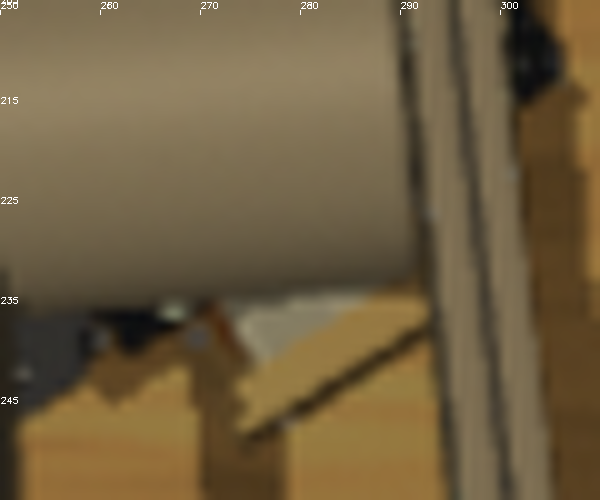

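Call:
{"fn": "drive_tool", "kwargs": {
  "rows": [
    {"dx": 0,"dy": 0,"dz": 0,"roll": 0},
    {"dx": 0,"dy": 0,"dz": 0,"roll": 0},
    {"dx": 0,"dy": 0,"dz": 0,"roll": 0},
    {"dx": 0,"dy": 0,"dz": 0,"roll": 0}
  ],
  "jaw": 0.05
}}

```text
t: 18.58
eef_pos: [0.4488, 0.1196, 0.0568]
eef_rot: [[0.847, 0.529, 0.052], [0.526, -0.849, 0.055], [0.073, -0.019, -0.997]]
ft_force: [0.1, -0.2, -0.7]
finger_gap: 0.078
```

Call:
{"fn": "drive_tool", "kwargs": {
  "rows": [
    {"dx": 0.2,"dy": 0.1,"dz": 1,"roll": 0},
    {"dx": 0.2,"dy": 0.1,"dz": 2,"roll": 0},
    {"dx": 0.2,"dy": 0,"dz": 4,"roll": 0},
    {"dx": 0,"dy": 0,"dz": 4,"roll": 0},
    {"dx": 0,"dy": 0,"dz": 4,"roll": 0}
  ]
}}

```text
t: 19.0
eef_pos: [0.445, 0.1201, 0.2019]
eef_rot: [[0.849, 0.528, 0.028], [0.526, -0.849, 0.051], [0.051, -0.028, -0.998]]
ft_force: [1.0, 1.3, -0.6]
finger_gap: 0.0883
```

```bash
python3 st.py
```

```text
19.0 [0.445  0.1201 0.2019] g xc,yc,z -0.0372 0.0028 0.2209 jaw -58.1 0.0883 [ 1.   1.3 -0.6] [ 0.028  0.051 -0.998]
```

Call:
{"fn": "drive_tool", "kwargs": {
  "rows": [
    {"dx": 1.5,"dy": -2,"dz": 2.5,"roll": -3},
    {"dx": 2,"dy": -2.5,"dz": 2,"roll": -4},
    {"dx": 2,"dy": -3,"dz": 1.5,"roll": -4},
    {"dx": 1.5,"dy": -3.5,"dz": 0,"roll": -4},
    {"dx": 1,"dy": -4,"dz": 0,"roll": -4}
  ],
  "jaw": 0.15
}}

```text
t: 19.42
eef_pos: [0.5304, -0.0275, 0.283]
eef_rot: [[0.973, 0.223, 0.064], [0.221, -0.974, 0.037], [0.071, -0.022, -0.997]]
ft_force: [-1.0, 0.1, -1.0]
finger_gap: 0.0791
```

Call:
{"fn": "drive_tool", "kwargs": {
  "rows": [
    {"dx": 0,"dy": -4,"dz": 0,"roll": -4},
    {"dx": 0,"dy": -4,"dz": 0,"roll": -4},
    {"dx": 0,"dy": -4,"dz": 0,"roll": -4},
    {"dx": 0,"dy": -4,"dz": 0,"roll": -4},
    {"dx": -0.5,"dy": -4,"dz": 0,"roll": -4}
  ]
}}

```text
t: 19.83
eef_pos: [0.5271, -0.2358, 0.2886]
eef_rot: [[0.987, -0.139, 0.078], [-0.14, -0.99, 0.009], [0.076, -0.02, -0.997]]
ft_force: [0.5, 0.1, 0.7]
finger_gap: 0.0789
```

```bash
python3 st.py
```

```text
19.8333 [ 0.5271 -0.2358  0.2886] g xc,yc,z -0.1576 -0.3409 0.3076 jaw -98.0 0.0789 [0.5 0.1 0.7] [ 0.078  0.009 -0.997]
```

Call:
{"fn": "drive_tool", "kwargs": {
  "rows": [
    {"dx": -1.5,"dy": -3.8,"dz": 0,"roll": -4},
    {"dx": -1.5,"dy": -3.8,"dz": 0,"roll": -4},
    {"dx": -1.5,"dy": -3.8,"dz": 0,"roll": -3},
    {"dx": -1.2,"dy": -3.5,"dz": 0,"roll": 0},
    {"dx": 0,"dy": -2,"dz": 0,"roll": 0}
  ]
}}

```text
t: 20.25
eef_pos: [0.4659, -0.413, 0.2916]
eef_rot: [[0.936, -0.342, 0.077], [-0.343, -0.939, -0.009], [0.075, -0.018, -0.997]]
ft_force: [-0.6, -0.1, 0.1]
finger_gap: 0.0792
```

Call:
{"fn": "drive_tool", "kwargs": {
  "rows": [
    {"dx": 0,"dy": 0,"dz": 0,"roll": 0},
    {"dx": 0,"dy": 0,"dz": 0,"roll": 0}
  ]
}}

```text
t: 20.42
eef_pos: [0.4635, -0.4179, 0.2917]
eef_rot: [[0.934, -0.349, 0.075], [-0.349, -0.937, -0.01], [0.074, -0.017, -0.997]]
ft_force: [-0.6, 0.9, 0.3]
finger_gap: 0.0795
```

```bash
python3 st.py; python3 snap.py o top,225,170,85,85,7 side,245,140,110,75,7; python3 -c "
from cr import *
show('o',.14,.0459,[-.025,-.020])"
```

```text
20.4167 [ 0.4635 -0.4179  0.2917] g xc,yc,z -0.3082 -0.4608 0.3107 jaw -110.4 0.0795 [-0.6  0.9  0.3] [ 0.075 -0.01  -0.997]
```

View pics/top_oo.png

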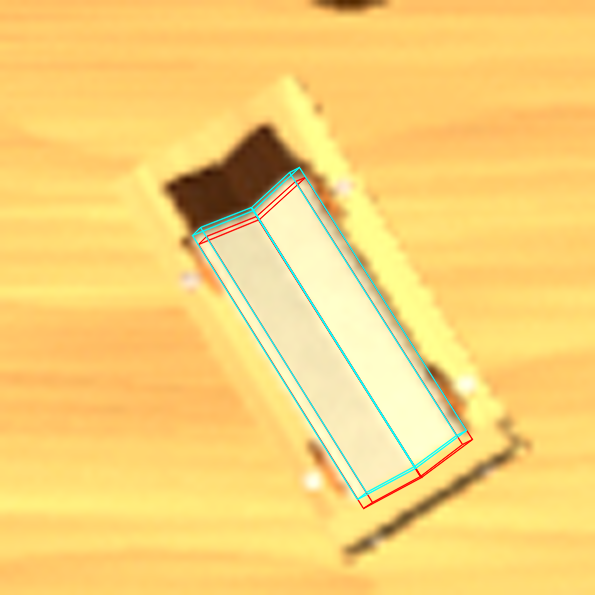

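View pics/side_oo.png

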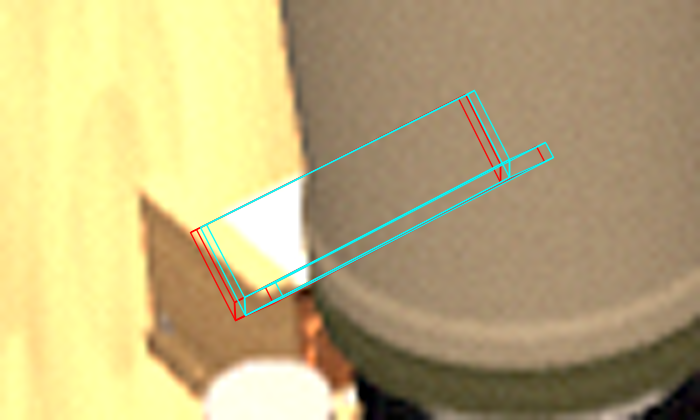

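View pics/top_oc.png

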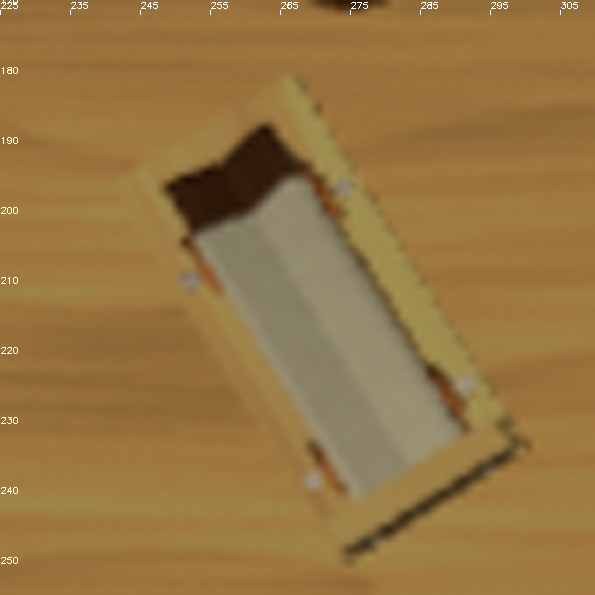

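Call:
{"fn": "drive_tool", "kwargs": {
  "rows": [
    {"dx": 0.8,"dy": 0.4,"dz": -2,"roll": 1.5},
    {"dx": 0,"dy": 0,"dz": -4,"roll": 0},
    {"dx": -0.1,"dy": 0,"dz": -4,"roll": 0},
    {"dx": -0.1,"dy": 0,"dz": -4,"roll": 0},
    {"dx": -0.1,"dy": 0,"dz": -3.5,"roll": 0}
  ]
}}

```text
t: 20.93
eef_pos: [0.4782, -0.4097, 0.1275]
eef_rot: [[0.945, -0.312, 0.094], [-0.311, -0.95, -0.024], [0.097, -0.007, -0.995]]
ft_force: [-0.0, -0.8, 0.2]
finger_gap: 0.0794
```

Call:
{"fn": "drive_tool", "kwargs": {
  "rows": [
    {"dx": 0,"dy": 0,"dz": -1.5,"roll": 0},
    {"dx": 0,"dy": 0,"dz": 0,"roll": 0},
    {"dx": 0,"dy": 0,"dz": 0,"roll": 0}
  ]
}}

```text
t: 21.18
eef_pos: [0.4758, -0.3997, 0.1019]
eef_rot: [[0.948, -0.306, 0.084], [-0.306, -0.952, -0.011], [0.083, -0.015, -0.996]]
ft_force: [-0.2, 0.1, 0.1]
finger_gap: 0.0792
```

```bash
python3 st.py
```

```text
21.1833 [ 0.4758 -0.3997  0.1019] g xc,yc,z -0.2882 -0.4519 0.1208 jaw -107.8 0.0792 [-0.2  0.1  0.1] [ 0.084 -0.011 -0.996]
```

Call:
{"fn": "drive_tool", "kwargs": {
  "rows": [
    {"dx": -0.35,"dy": -1.4,"dz": 0,"roll": -1.1},
    {"dx": 0,"dy": 0,"dz": -0.8,"roll": 0},
    {"dx": 0,"dy": 0,"dz": 0,"roll": 0}
  ]
}}

```text
t: 21.43
eef_pos: [0.4752, -0.4142, 0.0984]
eef_rot: [[0.943, -0.322, 0.088], [-0.322, -0.947, -0.017], [0.088, -0.013, -0.996]]
ft_force: [-0.7, -0.7, -0.3]
finger_gap: 0.0788
```

```bash
python3 snap.py p side,280,290,110,90,6 top,400,170,90,80,6; python3 st.py
```

```text
21.5333 [ 0.4759 -0.4152  0.1002] g xc,yc,z -0.2964 -0.4649 0.1191 jaw -108.8 0.0788 [-0.3 -0.3  0. ] [ 0.09  -0.019 -0.996]
```

View pics/side_pc.png

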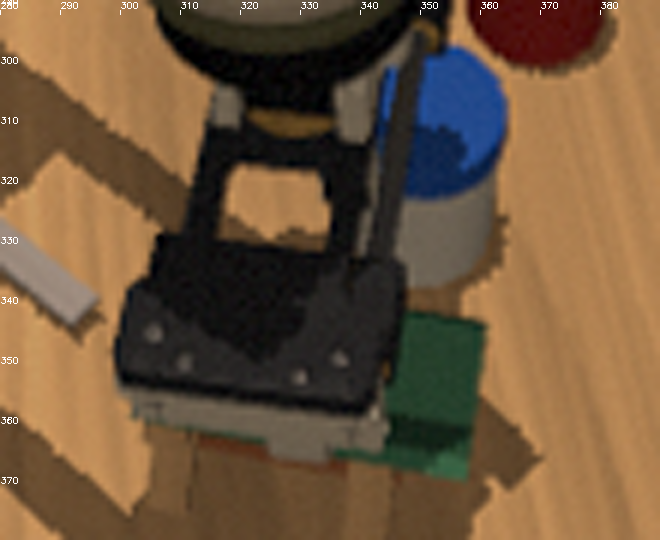

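View pics/top_pc.png

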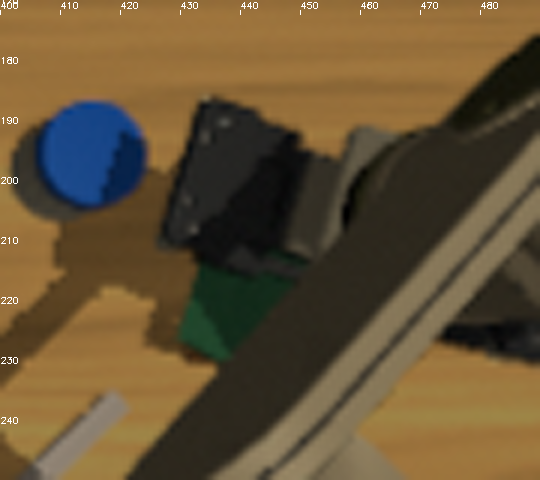

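Call:
{"fn": "drive_tool", "kwargs": {
  "rows": [
    {"dx": -0.4,"dy": 0.1,"dz": -1.3,"roll": 0},
    {"dx": -0.1,"dy": 0,"dz": -1.4,"roll": 0},
    {"dx": -0.1,"dy": 0,"dz": -1.4,"roll": 0},
    {"dx": -0.1,"dy": 0,"dz": -0.9,"roll": 0},
    {"dx": 0,"dy": 0,"dz": 0,"roll": 0}
  ]
}}

```text
t: 21.95
eef_pos: [0.4698, -0.4163, 0.0509]
eef_rot: [[0.942, -0.322, 0.095], [-0.321, -0.947, -0.025], [0.098, -0.007, -0.995]]
ft_force: [-0.5, 0.8, 0.1]
finger_gap: 0.079
```

```bash
python3 st.py
```

```text
21.95 [ 0.4698 -0.4163  0.0509] g xc,yc,z -0.3022 -0.4625 0.0698 jaw -108.8 0.079 [-0.5  0.8  0.1] [ 0.095 -0.025 -0.995]
```

Call:
{"fn": "drive_tool", "kwargs": {
  "rows": [
    {"dx": 0.25,"dy": 0.2,"dz": -0.6,"roll": 0},
    {"dx": 0,"dy": 0,"dz": 0,"roll": 0}
  ]
}}

```text
t: 22.12
eef_pos: [0.4719, -0.4139, 0.044]
eef_rot: [[0.942, -0.323, 0.094], [-0.322, -0.947, -0.024], [0.097, -0.008, -0.995]]
ft_force: [-0.4, 0.6, 0.2]
finger_gap: 0.0789
```

Call:
{"fn": "drive_tool", "kwargs": {
  "rows": [
    {"dx": 0,"dy": 0,"dz": 0,"roll": 0},
    {"dx": 0,"dy": 0,"dz": 0,"roll": 0},
    {"dx": 0,"dy": 0,"dz": 0,"roll": 0},
    {"dx": 0,"dy": 0,"dz": 0,"roll": 0},
    {"dx": 0,"dy": 0,"dz": 0,"roll": 0}
  ],
  "jaw": 0.4,
  "squeeze": 10
}}

```text
t: 22.53
eef_pos: [0.4734, -0.4147, 0.0462]
eef_rot: [[0.942, -0.322, 0.097], [-0.321, -0.947, -0.026], [0.1, -0.006, -0.995]]
ft_force: [0.6, 1.6, 0.5]
finger_gap: 0.0564
```

```bash
python3 st.py
```

```text
22.5333 [ 0.4734 -0.4147  0.0462] g xc,yc,z -0.2983 -0.4629 0.0651 jaw -108.8 0.0564 [0.6 1.6 0.5] [ 0.097 -0.026 -0.995]
```

Call:
{"fn": "drive_tool", "kwargs": {
  "rows": [
    {"dx": 0,"dy": 0,"dz": 0.5,"roll": 0},
    {"dx": 0,"dy": 0,"dz": 1.5,"roll": 0},
    {"dx": 0,"dy": 0,"dz": 1.5,"roll": 0},
    {"dx": 0,"dy": 0,"dz": 1.5,"roll": 0},
    {"dx": 0,"dy": 0,"dz": 1,"roll": 0}
  ],
  "jaw": 0.42
}}

```text
t: 22.95
eef_pos: [0.4717, -0.413, 0.1066]
eef_rot: [[0.942, -0.322, 0.093], [-0.321, -0.947, -0.022], [0.095, -0.009, -0.995]]
ft_force: [0.4, -0.9, -0.3]
finger_gap: 0.0552
```

```bash
python3 snap.py q side,280,270,110,90,6; python3 st.py; python3 -c "
from ov import *
s=robot.get_state()
g=s['eef_pos']-.019*s['eef_rot'][:,2]
im=cv2.convertScaleAbs(cv2.imread('pics/side_q.png'),alpha=1.6)
overlay(im,'side',.11,[(g[0],g[1],-.33,g[2]-.0283,0,0)],(280,270,110,90),6,'pics/jo.png')"
```

```text
23.0 [ 0.4726 -0.4139  0.1089] g xc,yc,z -0.2986 -0.4619 0.1278 jaw -108.8 0.0553 [ 1.4 -0.9  1.9] [ 0.095 -0.025 -0.995]
```

View pics/jo.png

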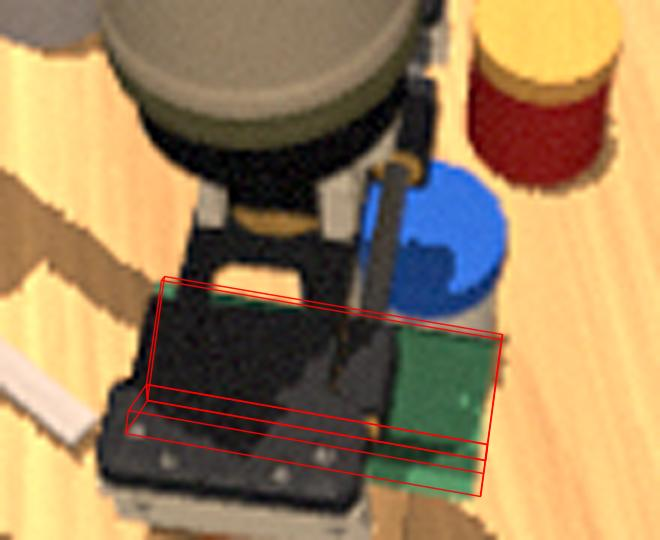

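Call:
{"fn": "drive_tool", "kwargs": {
  "rows": [
    {"dx": 0,"dy": 0,"dz": 3,"roll": 0},
    {"dx": 0,"dy": 1,"dz": 3.5,"roll": 3},
    {"dx": 1.2,"dy": 2,"dz": 3.3,"roll": 4},
    {"dx": 1.2,"dy": 2.5,"dz": 3,"roll": 4},
    {"dx": 1.2,"dy": 3,"dz": 2,"roll": 4}
  ]
}}

```text
t: 23.42
eef_pos: [0.5028, -0.3281, 0.2552]
eef_rot: [[0.994, -0.066, 0.088], [-0.067, -0.998, 0.004], [0.087, -0.01, -0.996]]
ft_force: [1.1, -0.4, 0.1]
finger_gap: 0.0554
```

Call:
{"fn": "drive_tool", "kwargs": {
  "rows": [
    {"dx": 0.8,"dy": 3.5,"dz": 0,"roll": 4},
    {"dx": 0.5,"dy": 3.7,"dz": 0,"roll": 4},
    {"dx": 0,"dy": 3.7,"dz": 0,"roll": 4},
    {"dx": 0,"dy": 3.7,"dz": 0,"roll": 4},
    {"dx": 0,"dy": 3.7,"dz": 0,"roll": 4}
  ]
}}

```text
t: 23.83
eef_pos: [0.5201, -0.1414, 0.2645]
eef_rot: [[0.951, 0.293, 0.096], [0.292, -0.956, 0.03], [0.1, -0.001, -0.995]]
ft_force: [0.5, -0.3, -0.3]
finger_gap: 0.0552
```

```bash
python3 st.py
```

```text
23.8333 [ 0.5201 -0.1414  0.2645] g xc,yc,z -0.1137 -0.2574 0.2834 jaw -73.0 0.0552 [ 0.5 -0.3 -0.3] [ 0.096  0.03  -0.995]
```

Call:
{"fn": "drive_tool", "kwargs": {
  "rows": [
    {"dx": -0.6,"dy": 3.5,"dz": 0,"roll": 3},
    {"dx": -0.8,"dy": 3.5,"dz": 0,"roll": 3},
    {"dx": -1,"dy": 3.5,"dz": -1,"roll": 3},
    {"dx": -1,"dy": 3.5,"dz": -1,"roll": 3},
    {"dx": -1,"dy": 3.5,"dz": -1,"roll": 2}
  ]
}}

```text
t: 24.25
eef_pos: [0.4758, 0.0419, 0.236]
eef_rot: [[0.844, 0.529, 0.092], [0.526, -0.849, 0.053], [0.106, 0.003, -0.994]]
ft_force: [1.6, 0.6, -0.3]
finger_gap: 0.0549
```

Call:
{"fn": "drive_tool", "kwargs": {
  "rows": [
    {"dx": -1,"dy": 3.2,"dz": -1,"roll": 0},
    {"dx": -1,"dy": 2.5,"dz": -1,"roll": 0},
    {"dx": -0.5,"dy": 1,"dz": 0,"roll": 0},
    {"dx": 0,"dy": 0,"dz": 0,"roll": 0}
  ]
}}

```text
t: 24.58
eef_pos: [0.4455, 0.1177, 0.2122]
eef_rot: [[0.839, 0.536, 0.089], [0.533, -0.844, 0.056], [0.105, 0.0, -0.994]]
ft_force: [0.3, -0.1, 0.9]
finger_gap: 0.0551
```

```bash
python3 st.py
```

```text
24.5833 [0.4455 0.1177 0.2122] g xc,yc,z -0.0391 0.0011 0.2311 jaw -57.6 0.0551 [ 0.3 -0.1  0.9] [ 0.089  0.056 -0.994]
```

Call:
{"fn": "drive_tool", "kwargs": {
  "rows": [
    {"dx": 0.8,"dy": 0.5,"dz": -2,"roll": 0},
    {"dx": 0,"dy": 0,"dz": -3.3,"roll": 0},
    {"dx": 0,"dy": 0,"dz": -3,"roll": 0},
    {"dx": -0.1,"dy": 0,"dz": -2,"roll": 0},
    {"dx": 0,"dy": 0,"dz": -1,"roll": 0}
  ]
}}

```text
t: 25.0
eef_pos: [0.4569, 0.1223, 0.1008]
eef_rot: [[0.836, 0.539, 0.102], [0.536, -0.842, 0.057], [0.116, 0.007, -0.993]]
ft_force: [0.1, -0.4, -0.4]
finger_gap: 0.055
```

Call:
{"fn": "drive_tool", "kwargs": {
  "rows": [
    {"dx": 0,"dy": 0,"dz": 0,"roll": 0},
    {"dx": 0,"dy": 0,"dz": 0,"roll": 0}
  ]
}}

```text
t: 25.17
eef_pos: [0.4555, 0.1208, 0.0983]
eef_rot: [[0.837, 0.538, 0.097], [0.535, -0.843, 0.055], [0.112, 0.006, -0.994]]
ft_force: [0.6, 0.4, -0.1]
finger_gap: 0.0552
```

```bash
python3 st.py
```

```text
25.1667 [0.4555 0.1208 0.0983] g xc,yc,z -0.029 -0.0015 0.1171 jaw -57.5 0.0552 [ 0.6  0.4 -0.1] [ 0.097  0.055 -0.994]
```

Call:
{"fn": "drive_tool", "kwargs": {
  "rows": [
    {"dx": -0.1,"dy": 0.1,"dz": -0.8,"roll": 0},
    {"dx": -0.1,"dy": 0,"dz": -0.8,"roll": 0},
    {"dx": 0,"dy": 0,"dz": -0.5,"roll": 0},
    {"dx": 0,"dy": 0,"dz": 0,"roll": 0}
  ]
}}

```text
t: 25.5
eef_pos: [0.4572, 0.1214, 0.0802]
eef_rot: [[0.837, 0.537, 0.105], [0.534, -0.844, 0.056], [0.118, 0.009, -0.993]]
ft_force: [-0.3, 0.3, -0.6]
finger_gap: 0.0557
```

```bash
python3 snap.py r side,245,120,110,85,6 top,225,170,85,85,7; python3 st.py
```

```text
25.6 [0.4575 0.1215 0.081 ] g xc,yc,z -0.0271 -0.0019 0.0999 jaw -57.5 0.055 [-0.5  0.7  0.5] [ 0.105  0.056 -0.993]
```

View pics/side_rc.png

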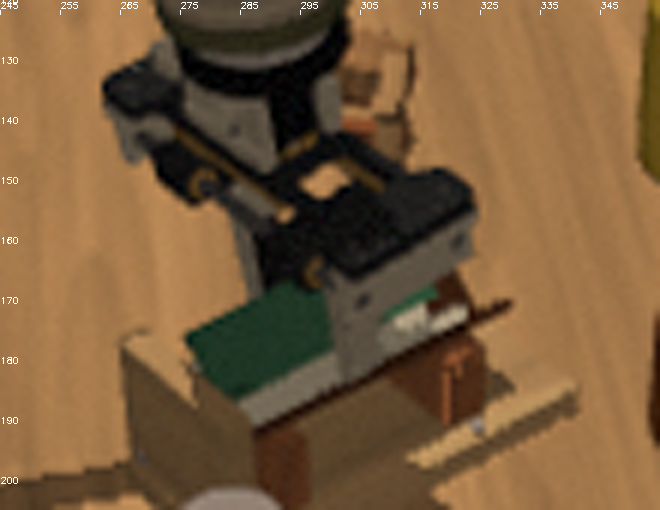

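View pics/top_rc.png

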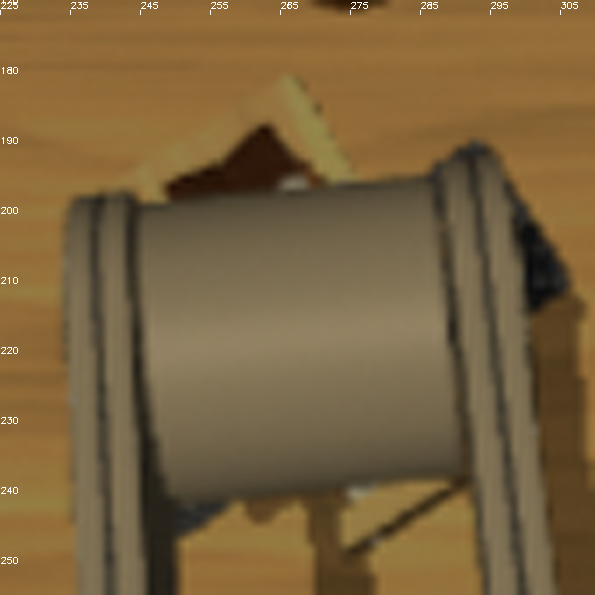

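Call:
{"fn": "drive_tool", "kwargs": {
  "rows": [
    {"dx": -0.2,"dy": 0.1,"dz": -0.6,"roll": 0},
    {"dx": -0.1,"dy": 0,"dz": -0.5,"roll": 0},
    {"dx": -0.1,"dy": 0,"dz": -0.3,"roll": 0},
    {"dx": 0,"dy": 0,"dz": 0,"roll": 0}
  ]
}}

```text
t: 25.93
eef_pos: [0.4576, 0.1249, 0.0726]
eef_rot: [[0.836, 0.537, 0.114], [0.534, -0.843, 0.06], [0.129, 0.011, -0.992]]
ft_force: [-0.8, -0.3, -1.2]
finger_gap: 0.0552
```

```bash
python3 st.py
```

```text
25.9333 [0.4576 0.1249 0.0726] g xc,yc,z -0.0255 0.001 0.0915 jaw -57.5 0.0552 [-0.8 -0.3 -1.2] [ 0.114  0.06  -0.992]
```

Call:
{"fn": "drive_tool", "kwargs": {
  "rows": [
    {"dx": -0.2,"dy": -0.1,"dz": -0.5,"roll": 0},
    {"dx": -0.1,"dy": -0.1,"dz": -0.3,"roll": 0},
    {"dx": -0.1,"dy": 0,"dz": 0,"roll": 0}
  ]
}}

```text
t: 26.18
eef_pos: [0.4557, 0.1251, 0.0665]
eef_rot: [[0.835, 0.537, 0.12], [0.533, -0.843, 0.064], [0.136, 0.01, -0.991]]
ft_force: [4.0, 0.2, -1.2]
finger_gap: 0.056
```

```bash
python3 st.py
```

```text
26.1833 [0.4557 0.1251 0.0665] g xc,yc,z -0.0271 0.0021 0.0853 jaw -57.5 0.056 [ 4.   0.2 -1.2] [ 0.12   0.064 -0.991]
```

Call:
{"fn": "drive_tool", "kwargs": {
  "rows": [
    {"dx": 0,"dy": 0,"dz": 0,"roll": 0},
    {"dx": 0,"dy": 0,"dz": 0,"roll": 0},
    {"dx": 0,"dy": 0,"dz": 0,"roll": 0},
    {"dx": 0,"dy": 0,"dz": 0,"roll": 0}
  ],
  "jaw": 0.2
}}

```text
t: 26.52
eef_pos: [0.4546, 0.1247, 0.0653]
eef_rot: [[0.835, 0.537, 0.118], [0.533, -0.843, 0.064], [0.134, 0.01, -0.991]]
ft_force: [0.2, 1.0, 0.1]
finger_gap: 0.0733
```

```bash
python3 snap.py s side,245,130,110,85,6; python3 st.py;python3 -c "
from cr import *
im=cv2.convertScaleAbs(cv2.imread('pics/side_s.png'),alpha=1.6)
overlay(im,'side',.11,[(*cpos(-.029),YAW,.0558,0,0)],(245,140,100,65),7,'pics/jo.png')"
```

```text
26.5667 [0.4546 0.1247 0.0653] g xc,yc,z -0.0282 0.0024 0.0841 jaw -57.5 0.0737 [-0.   0.  -1.1] [ 0.118  0.064 -0.991]
```

View pics/jo.png

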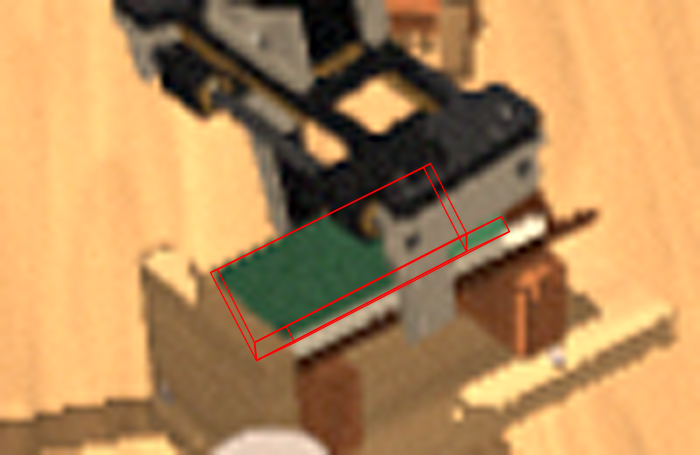

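Call:
{"fn": "drive_tool", "kwargs": {
  "rows": [
    {"dx": 0.1,"dy": -0.2,"dz": 0,"roll": 0},
    {"dx": 0,"dy": 0,"dz": 0,"roll": 0},
    {"dx": 0,"dy": 0,"dz": 0,"roll": 0},
    {"dx": 0,"dy": 0,"dz": 0,"roll": 0},
    {"dx": -0.3,"dy": -0.2,"dz": 0,"roll": 0}
  ],
  "jaw": 0.4,
  "squeeze": 8
}}

```text
t: 26.98
eef_pos: [0.4518, 0.1223, 0.0649]
eef_rot: [[0.836, 0.537, 0.116], [0.533, -0.844, 0.067], [0.134, 0.006, -0.991]]
ft_force: [2.3, 1.9, 0.3]
finger_gap: 0.0562
```

```bash
python3 st.py
```

```text
26.9833 [0.4518 0.1223 0.0649] g xc,yc,z -0.0318 0.0017 0.0838 jaw -57.5 0.0562 [2.3 1.9 0.3] [ 0.116  0.067 -0.991]
```

Call:
{"fn": "drive_tool", "kwargs": {
  "rows": [
    {"dx": -0.34,"dy": -0.21,"dz": 0,"roll": 0},
    {"dx": -0.34,"dy": -0.21,"dz": 0,"roll": 0}
  ]
}}

```text
t: 27.15
eef_pos: [0.4458, 0.1185, 0.0655]
eef_rot: [[0.835, 0.537, 0.118], [0.533, -0.843, 0.068], [0.136, 0.006, -0.991]]
ft_force: [6.2, 3.5, -1.1]
finger_gap: 0.056
```

```bash
python3 st.py
```

```text
27.15 [0.4458 0.1185 0.0655] g xc,yc,z -0.039 0.0018 0.0844 jaw -57.5 0.056 [ 6.2  3.5 -1.1] [ 0.118  0.068 -0.991]
```

Call:
{"fn": "drive_tool", "kwargs": {
  "rows": [
    {"dx": -0.34,"dy": -0.21,"dz": 0,"roll": 0},
    {"dx": -0.2,"dy": -0.12,"dz": 0,"roll": 0}
  ],
  "squeeze": 12
}}

```text
t: 27.32
eef_pos: [0.4413, 0.1156, 0.0665]
eef_rot: [[0.835, 0.537, 0.122], [0.532, -0.844, 0.07], [0.14, 0.006, -0.99]]
ft_force: [4.2, 4.3, -1.4]
finger_gap: 0.0561
```

```bash
python3 st.py
```

```text
27.3167 [0.4413 0.1156 0.0665] g xc,yc,z -0.0444 0.0017 0.0853 jaw -57.5 0.0561 [ 4.2  4.3 -1.4] [ 0.122  0.07  -0.99 ]
```

Call:
{"fn": "drive_tool", "kwargs": {
  "rows": [
    {"dx": 0,"dy": 0,"dz": 0,"roll": 0},
    {"dx": 0,"dy": 0,"dz": 0,"roll": 0},
    {"dx": 0,"dy": 0,"dz": 0,"roll": 0},
    {"dx": 0,"dy": 0,"dz": 0,"roll": 0}
  ],
  "jaw": 0.05
}}

```text
t: 27.65
eef_pos: [0.4401, 0.1142, 0.0663]
eef_rot: [[0.835, 0.536, 0.121], [0.532, -0.844, 0.068], [0.139, 0.007, -0.99]]
ft_force: [0.1, -0.2, -0.3]
finger_gap: 0.078
```

Call:
{"fn": "drive_tool", "kwargs": {
  "rows": [
    {"dx": 0.2,"dy": 0.1,"dz": 1,"roll": 0},
    {"dx": 0.2,"dy": 0.1,"dz": 2,"roll": 0},
    {"dx": 0.2,"dy": 0,"dz": 4,"roll": 0},
    {"dx": 0,"dy": 0,"dz": 4,"roll": 0},
    {"dx": 0,"dy": 0,"dz": 4,"roll": 0}
  ]
}}

```text
t: 28.07
eef_pos: [0.4367, 0.1148, 0.2113]
eef_rot: [[0.838, 0.536, 0.098], [0.532, -0.844, 0.065], [0.117, -0.002, -0.993]]
ft_force: [1.3, -0.2, 0.6]
finger_gap: 0.0887
```

Call:
{"fn": "drive_tool", "kwargs": {
  "rows": [
    {"dx": 0,"dy": -4,"dz": 2,"roll": 0},
    {"dx": 0,"dy": -4,"dz": 1,"roll": 0},
    {"dx": 0,"dy": -4,"dz": 0,"roll": 0},
    {"dx": 0,"dy": -4,"dz": 0,"roll": 0},
    {"dx": 0,"dy": -4,"dz": 0,"roll": 0}
  ]
}}

```text
t: 28.48
eef_pos: [0.4412, -0.0805, 0.2604]
eef_rot: [[0.826, 0.551, 0.121], [0.547, -0.834, 0.065], [0.137, 0.012, -0.99]]
ft_force: [0.3, 0.2, -0.4]
finger_gap: 0.088
```

Call:
{"fn": "drive_tool", "kwargs": {
  "rows": [
    {"dx": 0,"dy": -4,"dz": 0,"roll": 0},
    {"dx": 0,"dy": -4,"dz": 0,"roll": 0},
    {"dx": 0,"dy": -4,"dz": 0,"roll": 0},
    {"dx": 0,"dy": -3,"dz": 0,"roll": 0},
    {"dx": 0,"dy": 0,"dz": 0,"roll": 0}
  ]
}}

```text
t: 28.9
eef_pos: [0.4389, -0.2442, 0.2659]
eef_rot: [[0.828, 0.547, 0.126], [0.544, -0.837, 0.059], [0.137, 0.02, -0.99]]
ft_force: [-0.2, 0.2, 0.3]
finger_gap: 0.0882
```

```bash
python3 st.py; python3 snap.py u top,225,170,85,85,7 side,245,140,110,75,7; python3 -c "
from cr import *
for n in('top','side'):
    im=cv2.convertScaleAbs(cv2.imread(f'pics/{n}_u.png'),alpha=1.7)
    roi=(225,170,85,85) if n=='top' else (245,145,100,60)
    overlay(im,n,.11,[(*cpos(-.040),YAW,.0558,0,0),(*cpos(-.035),YAW,.0558,0,0)],roi,7,f'pics/{n}_uo.png')"
```

```text
28.9 [ 0.4389 -0.2442  0.2659] g xc,yc,z -0.238 -0.3013 0.2847 jaw -56.9 0.0882 [-0.2  0.2  0.3] [ 0.126  0.059 -0.99 ]
```

View pics/top_uo.png

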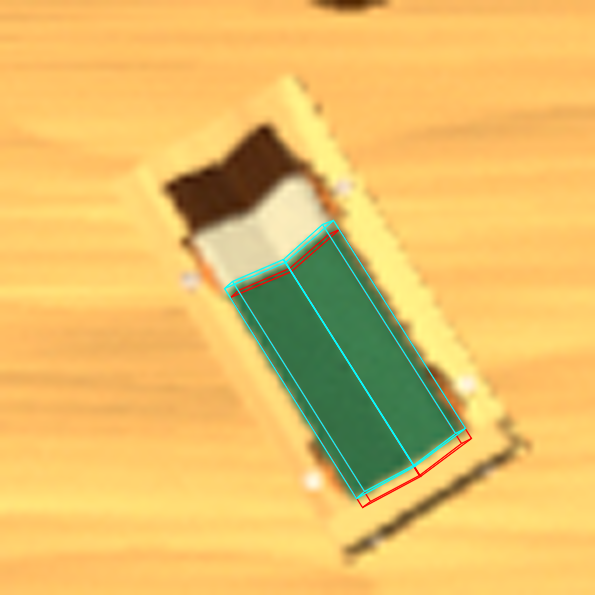

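View pics/top_uc.png

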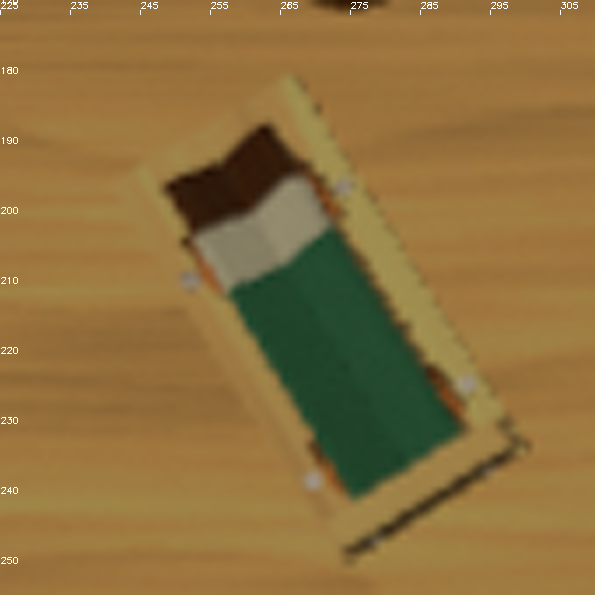

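View pics/side_uo.png

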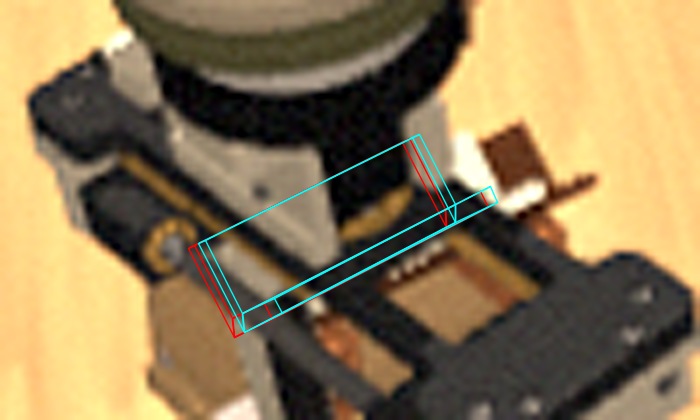

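View pics/top_u.png

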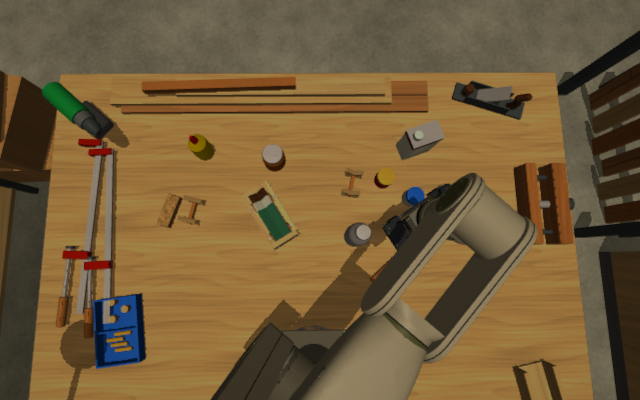

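Call:
{"fn": "drive_tool", "kwargs": {
  "rows": [
    {"dx": -1,"dy": -4,"dz": 0,"roll": 0},
    {"dx": -1,"dy": -4,"dz": 0,"roll": 0},
    {"dx": -1.5,"dy": -3.8,"dz": 0,"roll": 0},
    {"dx": -2,"dy": -3.5,"dz": 0,"roll": 0},
    {"dx": -2,"dy": -3.5,"dz": 0,"roll": 0}
  ]
}}

```text
t: 29.42
eef_pos: [0.3691, -0.4205, 0.2694]
eef_rot: [[0.815, 0.565, 0.129], [0.561, -0.825, 0.066], [0.144, 0.018, -0.989]]
ft_force: [0.1, -0.4, 0.2]
finger_gap: 0.0882
```

Call:
{"fn": "drive_tool", "kwargs": {
  "rows": [
    {"dx": -2.5,"dy": -3,"dz": 0,"roll": 0},
    {"dx": -2.5,"dy": -3,"dz": 0,"roll": 0},
    {"dx": -1.5,"dy": -2,"dz": 0,"roll": 0},
    {"dx": 0,"dy": 0,"dz": 0,"roll": 0}
  ]
}}

```text
t: 29.75
eef_pos: [0.3011, -0.5036, 0.2707]
eef_rot: [[0.814, 0.567, 0.128], [0.563, -0.824, 0.066], [0.143, 0.018, -0.99]]
ft_force: [1.1, -0.8, 0.5]
finger_gap: 0.0884
```

```bash
python3 st.py; python3 snap.py v side,245,140,110,75,7; cp pics/top_u.png pics/top_v.png; python3 -c "
from cr import *
im=cv2.imread('pics/side_v.png');im=cv2.convertScaleAbs(im,alpha=1.7)
roi=(245,145,100,60);b=None
for i,(L,x,z) in enumerate([(.17,-.008,.036),(.14,-.023,.0459),(.11,-.038,.0558)]):
    overlay(im,'side',L,[(*cpos(x),YAW,z,0,0)],roi,6,f'pics/w{i}.png')
cv2.imwrite('pics/w.png',np.vstack([cv2.imread(f'pics/w{i}.png')[:,:][0:330] for i in (0,1)])); 
"
```

```text
29.75 [ 0.3011 -0.5036  0.2707] g xc,yc,z -0.4929 -0.4476 0.2895 jaw -55.5 0.0884 [ 1.1 -0.8  0.5] [ 0.128  0.066 -0.99 ]
```

View pics/w2.png

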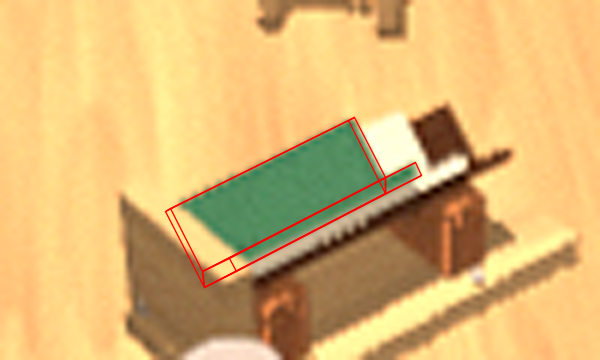

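View pics/w0.png

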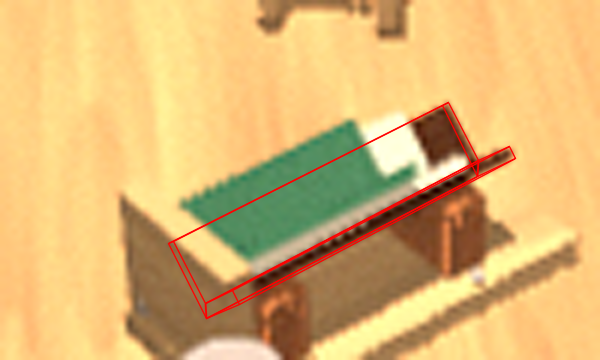

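View pics/w1.png

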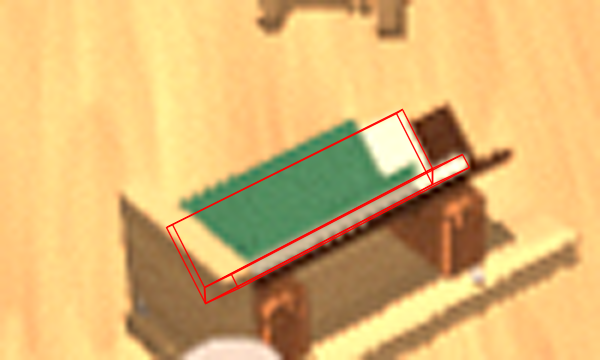

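View pics/side_v.png

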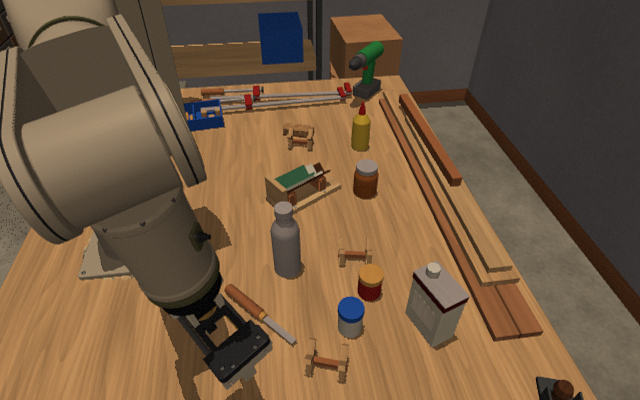

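```bash
python3 -c "
from bench import robot
print(robot.close_job())"
```

```text
the job is handed in; nothing more can be done
None
```

The three mouldings are nested V in V in the cradle, longest at the bottom, then the middle one, then the shortest. I handed the job in at about 30 s of the 72 s allowed. I lowered each one to first contact, let it settle, and slid it towards the end board until the wrist force rose. I then opened the gripper and moved the arm clear.

**Seating:** The last pictures from both cameras match the drawn models of all three at their seated heights and on the cradle's middle plane. Nothing looked tilted. The bystanders look unmoved in the pictures; I did not measure them.

**Butting against the end board:** The force along the V rose to about 18 N for the longest, and about 5 to 7 N for the other two. Each time the fingers slid along the moulding while it stayed put, so I take all three to be butted.

**Checks that disagreed:**
- **End position:** The pictures put the ends about 2 mm from where my cradle estimate placed the board at the far ends, and up to 6 mm for the long one at its near end. The board partly hides that end, and the calibration is only good to about 2 mm, so I trusted the contact force.
- **Longest moulding:** It rolled by roughly 0.15 rad in the first grip, then straightened when released in the cradle.
- **Tool tilt:** The tool leaned to about 0.14 rad by the end because the tilt cannot be commanded. The mouldings themselves still look level.

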